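# Sort the tea things after tea

### The arm

A 6-joint arm with a two-finger parallel gripper is mounted at the origin on the work surface. World frame = base frame: x ahead of the robot, y to its left, z up, the work surface at z = 0. Lengths are in m, angles in degrees, forces in N, time in s.
With the tool pointing down it reaches from about 0.325 to 0.75 m from the base axis. Payload 7.6 kg.
Tool frame: the origin (TCP) lies midway between the tips of the shut fingers; the grasp point (between the pads) lies 19 mm behind it; x points along the fingers, z is the direction in which the jaws open and shut, and the axes are right-handed (so a half turn about x gives the same grasp; the last joint's range is limited). The gripper opens to 85 mm and grips with 20 to 120 N. Pads are 22 mm wide; open, the fingers measure 114 mm over their backs; the gripper's body (76 mm by 85 mm) begins 54 mm behind the grasp point. The pads swing forward as they close: fully open they stand 13 mm farther back than shut.
Start: joints at [71.03, 2.991, 80.254, -0, 96.75, -4.028], TCP at [0.135, 0.507, 0.231] pointing down, gripper open.
Joint ranges: [-166.34, 166.34], [-52.06, 124.39], [6.96, 135.62], [-60.46, 240.46], [14.63, 156.25], [-167.68, 167.68]. Speed limits (degrees/s): [147.25, 147.25, 172.46, 180, 180, 180].

### API

Orientations are given as a 3x3 rotation matrix whose columns are the frame's x, y, z axes.
In Python, from workcell import readout, snapshot, workorder gives the robot as it stands.
- The arm moves only by the tool send_rows, never from a script. Its argument "rows" is one flat list of numbers, 7 for each row, row after row: the shift along the world's x, y, z in mm, then the turn, a rotation vector about the world's x, y, z in rad, then the closure, from -1 (fully open) to 1 (shut). A call has exactly 5 rows; each row shifts and turns the commanded pose from where the row before left it; what a row does not reach is not made up. A row lasts 1/10 s, in which the tool goes at most 50 mm and 8.59 degrees, less where a joint would pass 70% of its speed; a pose out of reach is approached as far as the arm can. A call with a gripper value outside its range is refused whole. The fingers move at their own pace and stop on an object; "grip_force" is the grip in N (left out, the last holds). Time passes only in rows, so rows that do not move let the fingers close, or fill a call up. It gives the time, the measured TCP pose, the force and the opening at its end, in the units of the state.
- readout.read_state(): the state, without advancing time (a new reading comes with each control period).
- snapshot(name): name is "scene" or "side" or "wrist"; returns a dict with "pixels" (480x640x3 uint8, red, green, blue), "camera_matrix" (3x3 intrinsics, pixels), "extrinsics" (4x4, takes a point from camera to world coordinates); the wrist camera has in their place "hand_eye" (4x4, takes a point from camera to tool coordinates, whose origin is the TCP and whose axes are the tool frame's). Camera axes: x right, y up, looking along -z (the intrinsics and any distortion apply to the point x, -y, -z); pixel columns grow to the right and rows downward; lengths in m; the calibration is good to about 2 mm. A picture is of the moment at which its call begins: read the wrist's pose just before it. There is no depth.
- workorder.close_job(): hands the job in, once; it reports no verdict.
The state is a dict: "time": time; "joint_positions": joint angles; "dq": joint speeds; "tau": joint torques, N m; "position": TCP position; "orientation": TCP orientation; "wrist_force": force on the tool from outside, world axes, zero at the start; "moment": the same for the moment, N m; "finger_gap": finger opening in m.
Only numpy, scipy, OpenCV 4.12 (cv2) and the standard library are available. Lean on these libraries where they do the work, as an engineer would, in place of code of your own. Each camera call takes 0.05 s, during which the arm holds its last target.

### The job

Tidy the tea things on the bench: stand the two white cups upright on the bamboo tray, one in each bay, put both white sugar lumps into the steel sugar bowl, and lay the teaspoon lengthwise in the aluminium spoon rest. Set the cups down gently and never tip them over, and leave the half lemon and the tea light where they are.

Things in the scene. Friction and masses are not known exactly. Their poses are not given: they have to be found in the camera images.
- cup_a: White porcelain tea cup without handle, standing upright; round, 44 mm across the foot, 58 mm at 22 mm height, then almost straight to 60 mm at the rim, 55 mm tall, wall 3 mm, about 120 g. Origin: centre of its underside; z up. The two cups are alike and either may take either bay.
- cup_b: White porcelain tea cup without handle, standing upright; round, 44 mm across the foot, 58 mm at 22 mm height, then almost straight to 60 mm at the rim, 55 mm tall, wall 3 mm, about 120 g. Origin: centre of its underside; z up. The two cups are alike and either may take either bay.
- sugar_a: White sugar lump, a hard rounded block 28 (its x) x 22 (its y) x 18 mm (z), 14 g, lying flat. Origin: centre of its underside. The two lumps are alike.
- sugar_b: White sugar lump, a hard rounded block 28 (its x) x 22 (its y) x 18 mm (z), 14 g, lying flat. Origin: centre of its underside. The two lumps are alike.
- spoon: Steel teaspoon 138 mm long lying flat, bowl up, about 40 g. Origin: underside, on its centre line. x runs along it towards the bowl: the handle, 10 mm wide and 6 mm thick with its underside on the surface, runs from x = -74 to +30 mm; the round bowl is 36 mm across, 8 mm high, centred at x = +46 mm. It balances within 10 mm of its origin. It may lie in the rest either way round.
- tray: Fixed shallow bamboo tray, 98 (its x) x 190 (its y) mm, outer walls and one cross wall 6 mm thick and 14 mm high, floor 6 mm above the bench. The cross wall makes two bays, 86 mm long in x and 86 mm in y, centred at y = +46 and -46 mm. Origin: centre of its underside; z up.
- spoon_rest: Fixed flat aluminium spoon rest, a rectangular dish 80 (its x) x 190 (its y) mm, floor 3 mm above the bench, rim 4 mm wide and 6 mm above the bench (so 3 mm above the floor). Its length is along y. Origin: centre of its underside; z up.
- sugar_bowl: Fixed open stainless steel sugar bowl, empty, round, 110 mm across the foot, 130 mm across the rim, 45 mm high, wall 3 mm, inner floor 4 mm above the bench. Origin: centre of its underside; z up.
- lemon_half: Half a yellow lemon, cut face down, 50 mm across, 31 mm tall, loose. Bystander among the tea things, to be left alone. Origin: centre of its underside.
- tealight: Tea light, a round candle in a thin aluminium cup, 40 mm across, 14 mm tall (20 mm with wick), loose. Bystander among the tea things, to be left alone. Origin: centre of its underside.
There are look-alikes about, which are no part of the job. There is more than one size of the tray; the job needs the larger.

How it is judged (in metres and radians):
At the end, for the whole second after the job is handed in: A cup upright (0.15 rad) on each bay's floor (within 4.5 mm); both lumps in the bowl (within 60 mm of its axis, below the rim); spoon flat in the rest (0.2 rad, 2.8 mm off its floor at most), 0.4 rad of its length, 32 mm across and 30 mm along of its centre; all at rest (20 mm/s) (((y of cup_a in the frame of tray between 0.02 and 0.075 m and x of cup_a in the frame of tray between -0.028 and 0.028 m and y of cup_b in the frame of tray between -0.075 and -0.02 m and x of cup_b in the frame of tray between -0.028 and 0.028 m) or (y of cup_a in the frame of tray between -0.075 and -0.02 m and x of cup_a in the frame of tray between -0.028 and 0.028 m and y of cup_b in the frame of tray between 0.02 and 0.075 m and x of cup_b in the frame of tray between -0.028 and 0.028 m)) and z of cup_a in the frame of tray between 0.002 and 0.0105 m and angle between each of cup_a, cup_b's own z axis and vertical below 0.15 rad and z of cup_b in the frame of tray between 0.002 and 0.0105 m and horizontal distance between each of sugar_a, sugar_b and sugar_bowl below 0.06 m and z of sugar_a in the frame of sugar_bowl between 0 and 0.045 m and z of sugar_b in the frame of sugar_bowl between 0 and 0.045 m and x of spoon in the frame of spoon_rest between -0.032 and 0.032 m and y of spoon in the frame of spoon_rest between -0.03 and 0.03 m and z of spoon in the frame of spoon_rest between 0.001 and 0.0058 m and angle between the x axis of spoon and the y axis of spoon_rest, either way round below 0.4 rad and angle between spoon's own z axis and vertical below 0.2 rad and linear speed of each of cup_a, cup_b, spoon, sugar_a, sugar_b below 0.02 m/s); the robot touches nothing.
It fails at once if A cup is tipped by more than 0.8 rad (angle between any of cup_a, cup_b's own z axis and vertical above 0.8 rad).
It fails at once if A cup is slammed onto the tray or pressed down on it with more than 40 N (contact force between any of cup_a, cup_b and tray above 40 N).
It fails at once if The half lemon or the tea light is moved by more than 20 mm (distance of any of lemon_half, tealight from where it was at the start of the episode above 0.02 m).
It also fails if it takes over 128 s, if anything falls off the work surface, if the arm or the gripper's body presses on something with over 40 N, if the wrist force passes 120 N, or if a joint passes its speed limit or range.

## Working session

There is one attempt and no reset: what is moved stays moved. The work goes in short steps, Python scripts to look and compute and a tool call to move; the robot and the scene stay as the last step left them, time stands still between calls to the robot, and variables do not carry over. Pictures are saved under pics/ and viewed, and the job is handed in when it is done.

Besides the shell and the picture viewer there is one more tool, called after "Request:" by a JSON object that holds its "fn" and its "kwargs", one argument or row to a line. send_rows: Moves the arm, as the interface text tells. Its arguments: {"type":"object","properties":{"rows":{"type":"array","items":{"type":"number"}},"grip_force":{"type":"number"}},"required":["rows"]}

```bash
ls; mkdir -p pics; python3 - <<'E'
from workcell import readout, snapshot
import cv2
s=readout.read_state(); print(s)
for n in ("scene","side","wrist"):
    d=snapshot(n); cv2.imwrite(f"pics/{n}0.png",d["pixels"][:,:,::-1]); print(n,d["camera_matrix"],d.get("extrinsics",d.get("hand_eye")), [k for k in d])
E
```

```text
pics
{'time': 0.0, 'joint_positions': array([ 7.10318158e+01,  3.02773341e+00,  8.03174618e+01, -7.93949267e-05,
        9.67485455e+01, -4.02703430e+00]), 'dq': array([-0.04865248,  0.03519093, -0.07630387, -0.05024511,  0.00448996,
        0.14991271]), 'tau': array([ 9.96999333e-04, -3.81679380e+01, -3.60182869e+01, -4.27503971e-05,
        6.24028282e-03, -3.56625526e-05]), 'position': array([0.13522515, 0.50695414, 0.23042858]), 'orientation': array([[-5.30496272e-04, -9.66191085e-01,  2.57826502e-01],
       [-1.54769033e-03,  2.57827023e-01,  9.66189852e-01],
       [-9.99998662e-01,  1.13524531e-04, -1.63214087e-03]]), 'wrist_force': array([ 0.81007968, -0.02412999,  0.11464534]), 'moment': array([ 0.01049946, -0.00841234, -0.04069383]), 'finger_gap': 0.08555923335606468}
scene [[572.08456591   0.         318.61833191]
 [  0.         572.08456591 237.439587  ]
 [  0.           0.           1.        ]] [[-0.37734732 -0.57493588  0.72598742  1.34040021]
 [ 0.92603247 -0.24148529  0.29008398  0.3759895 ]
 [ 0.00853559  0.78175034  0.62353312  0.79175653]
 [ 0.          0.      
[... 191 characters left out ...]
.        ]] [[ 0.99729112  0.05916881 -0.04369755  0.44549967]
 [-0.07049715  0.59934797 -0.79737831 -0.87230225]
 [-0.02098989  0.79829886  0.60189564  0.72401093]
 [ 0.          0.          0.          1.        ]] ['pixels', 'camera_matrix', 'extrinsics']
wrist [[368.99732092   0.         321.21404244]
 [  0.         368.99732092 241.10884179]
 [  0.           0.           1.        ]] [[-4.29746391e-04  2.90099582e-01 -9.56996368e-01 -1.43614412e-01]
 [-5.76590140e-04  9.56996225e-01  2.90099797e-01  7.51935222e-02]
 [ 9.99999741e-01  6.76464011e-04 -2.43997115e-04 -2.12292421e-04]
 [ 0.00000000e+00  0.00000000e+00  0.00000000e+00  1.00000000e+00]] ['pixels', 'camera_matrix', 'hand_eye']
```

View pics/scene0.png

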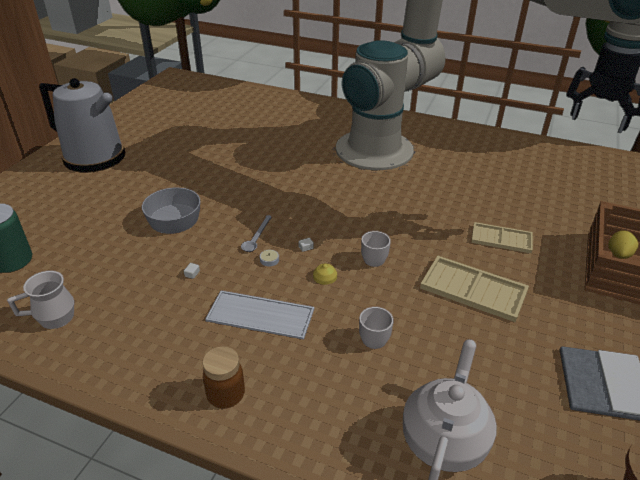

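View pics/side0.png

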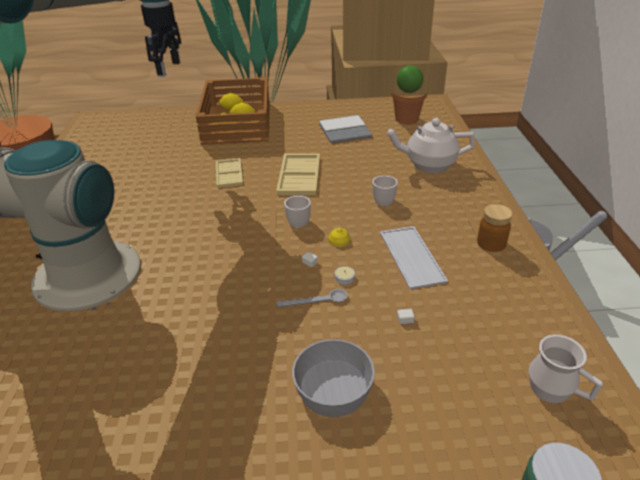

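View pics/wrist0.png

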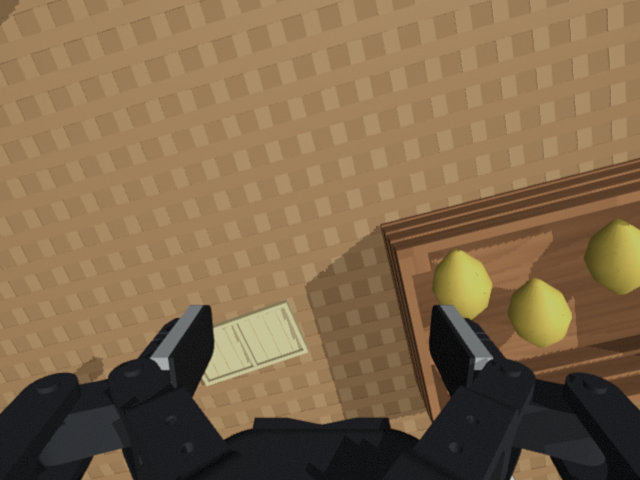

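The scene view shows the cups at (375,248) and (376,327), the large tray at (474,288), the small decoy tray at (503,238), the lumps at (306,244) and (192,270), the spoon at (257,235), the rest at (260,313), the bowl at (172,211), the tea light at (269,258) and the lemon at (325,273). Next I'll segment these and triangulate.

```bash
cat > h.py <<'E'
import numpy as np, cv2
from workcell import readout, snapshot
def cam(name):
    st=readout.read_state(); d=snapshot(name)
    if name=="wrist":
        T=np.eye(4);T[:3,:3]=st["orientation"];T[:3,3]=st["position"];E=T@d["hand_eye"]
    else: E=d["extrinsics"]
    return d["pixels"],d["camera_matrix"],E
def ray(K,E,uv):
    uv=np.atleast_2d(np.asarray(uv,float))
    x=(uv[:,0]-K[0,2])/K[0,0]; y=(uv[:,1]-K[1,2])/K[1,1]
    d=np.c_[x,-y,-np.ones(len(x))]@E[:3,:3].T
    return E[:3,3],d/np.linalg.norm(d,axis=1)[:,None]
def onplane(K,E,uv,z):
    o,d=ray(K,E,uv); t=(z-o[2])/d[:,2]; return o+t[:,None]*d
def proj(K,E,P):
    P=np.atleast_2d(P); c=(P-E[:3,3])@E[:3,:3]
    return np.c_[K[0,0]*c[:,0]/-c[:,2]+K[0,2], K[1,1]*-c[:,1]/-c[:,2]+K[1,2]]
def tri(c1,uv1,c2,uv2):
    o1,d1=ray(*c1,uv1);o2,d2=ray(*c2,uv2);d1=d1[0];d2=d2[0]
    A=np.c_[d1,-d2]; s=np.linalg.lstsq(A,o2-o1,rcond=None)[0]
    p=o1+s[0]*d1;q=o2+s[1]*d2
    return (p+q)/2,np.linalg.norm(p-q)
E
python3 - <<'E'
from h import *
im,K,E=cam("scene"); c=im[180:360,130:550]
cv2.imwrite("pics/sc1.png",cv2.resize(c[:,:210],None,fx=3.8,fy=3.3,interpolation=3)[:,:,::-1])
for n in ("scene","side"):
    im,K,E=cam(n)
    hsv=cv2.cvtColor(im,cv2.COLOR_RGB2HSV)
    m=((hsv[:,:,1]<50)&(hsv[:,:,2]>70)).astype(np.uint8)
    N,L,S,C=cv2.connectedComponentsWithStats(m)
    for i in range(1,N):
        if 30<S[i,4]<9000 : print(n,i,S[i],C[i].round(1), onplane(K,E,C[i],0.01)[0].round(3))
    cv2.imwrite(f"pics/m_{n}.png",m*255)
E
```

```text
scene 1 [ 44   0  33  34 778] [59.9 15.5] [-0.537 -1.56   0.01 ]
scene 2 [ 97   0  33  25 454] [108.7   9.9] [-0.681 -1.422  0.01 ]
scene 3 [ 197    0   97   35 2385] [252.   14.7] [-0.872 -0.825  0.01 ]
scene 4 [299   0  35  16 465] [316.6   6.3] [-1.09  -0.617  0.01 ]
scene 5 [340   0  37  22 700] [358.3   9.1] [-1.128 -0.434  0.01 ]
scene 6 [382   0  25  26 553] [393.7  11.4] [-1.159 -0.282  0.01 ]
scene 8 [ 411    0   60   40 1713] [442.1  17.4] [-1.165 -0.07   0.01 ]
scene 9 [ 472    0   51   41 1687] [497.   18.5] [-1.245  0.148  0.01 ]
scene 10 [ 521    1   53   47 1678] [545.6  26.2] [-1.225  0.348  0.01 ]
scene 18 [564  16  35  62 947] [581.3  52. ] [-0.977  0.497  0.01 ]
scene 20 [300  19  33  22 593] [316.   29.3] [-0.811 -0.505  0.01 ]
scene 24 [339  24  36  22 612] [355.3  34.5] [-0.818 -0.34   0.01 ]
scene 34 [ 338   30  126   85 3795] [404.8  68.6] [-0.562 -0.067  0.01 ]
scene 36 [611  30  29  10  85] [628.9  34.9] [-1.251  0.665  0.01 ]
scene 39 [186  33  11  39 234] [191.   52.1] [-0.399 -0.831  0.01 ]
scene 41 [ 199   34   96   56 3659] [247.4  60.8] [-0.407 -0.603 
[... 2542 characters left out ...]
9 0.01 ]
side 24 [284 196  27  31 659] [297.4 210.1] [0.444 0.178 0.01 ]
side 26 [ 380  226   68   63 2321] [412.9 257.3] [ 0.679 -0.021  0.01 ]
side 27 [  32  229  108   82 5931] [ 83.6 273. ] [-0.003 -0.007  0.01 ]
side 29 [302 252  15  15 154] [309.3 258.8] [ 0.463 -0.005  0.01 ]
side 30 [335 270  20  14 115] [344.6 278.6] [ 0.53  -0.075  0.01 ]
side 31 [277 289  70  18 447] [317.1 298.4] [ 0.472 -0.126  0.01 ]
side 32 [397 309  17  15 216] [405.3 315.8] [ 0.631 -0.187  0.01 ]
side 33 [ 529  335   74   68 3177] [559.8 369.6] [ 0.859 -0.331  0.01 ]
side 34 [ 292  340   82   77 4888] [333.  376.5] [ 0.486 -0.313  0.01 ]
side 35 [ 532  443   70   37 2046] [563.  463.4] [ 0.795 -0.49   0.01 ]
```

View pics/sc1.png

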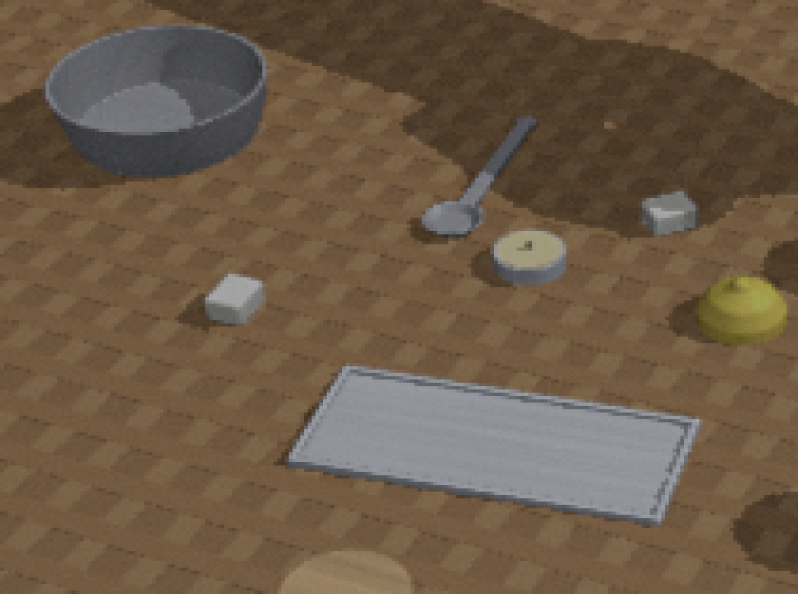

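View pics/m_scene.png

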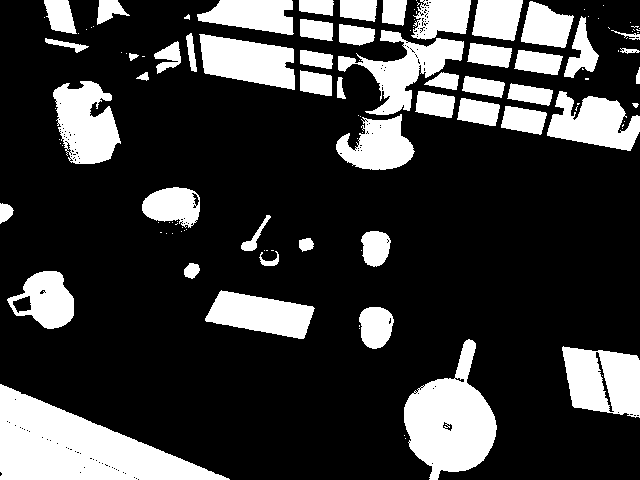

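View pics/m_side.png

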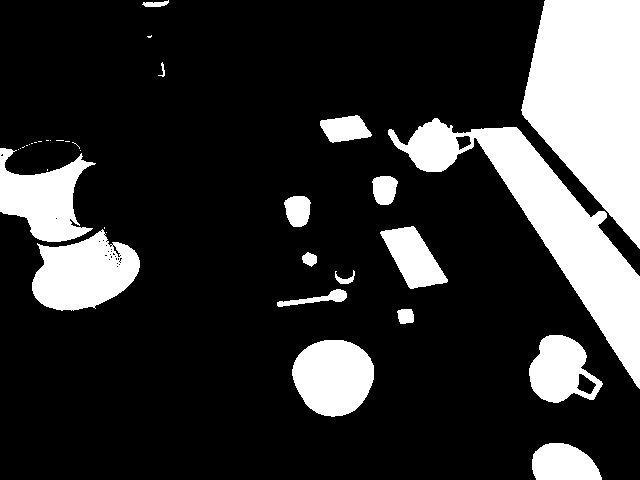

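```bash
cat > meas.py <<'E'
from h import *
from scipy.optimize import least_squares
def whitemask(im,s=50,v=70):
    hsv=cv2.cvtColor(im,cv2.COLOR_RGB2HSV); return ((hsv[:,:,1]<s)&(hsv[:,:,2]>v)).astype(np.uint8)
def comp(m,uv):
    N,L,S,C=cv2.connectedComponentsWithStats(m)
    ys,xs=np.nonzero(m); k=np.argmin((xs-uv[0])**2+(ys-uv[1])**2); i=L[ys[k],xs[k]]
    return (L==i).astype(np.uint8),C[i],S[i]
def contour(m):
    c=max(cv2.findContours(m,cv2.RETR_EXTERNAL,cv2.CHAIN_APPROX_NONE)[0],key=cv2.contourArea); return c
def quad(m):
    h=cv2.convexHull(contour(m)); 
    for e in np.arange(.01,.2,.005):
        a=cv2.approxPolyDP(h,e*cv2.arcLength(h,True),True)
        if len(a)<=4: break
    a=a[:,0].astype(float); n=len(a); H=contour(m)[:,0].astype(float); L=[]
    for i in range(n):          # refine the sides by line fits
        p,q=a[i],a[(i+1)%n]; d=(q-p)/np.linalg.norm(q-p); t=(H-p)@d; r=abs((H-p)@[-d[1],d[0]])
        s=H[(t>.1*np.linalg.norm(q-p))&(t<.9*np.linalg.norm(q-p))&(r<3)]
        L.append(cv2.fitLine(s.astype(np.float32),cv2.DIST_L2,0,.01,.01).ravel())
    out=[]
    for i in range(n):
        v1,v2=L[i-1],L[i]; k=np.linalg.solve(np.c_[v1[:2],-v2[:2]],v2[2:]-v1[2:]); out.append(v1[2:]+k[0]*v1[:2])
    return np.array(out)
E
python3 - <<'E'
from meas import *
V={n:cam(n) for n in("scene","side")}
M={n:whitemask(V[n][0]) for n in V}
seeds=dict(cup1=((375,247),(297,210)),cup2=((375,326),(384,189)),sugA=((306,244),(309,259)),sugB=((191,270),(405,316)))
cs=V["scene"][1:];cd=V["side"][1:]
for k,(a,b) in seeds.items():
    A=comp(M["scene"],a);B=comp(M["side"],b)
    p,e=tri(cs,A[1],cd,B[1]); print(k,p.round(4),round(e,4))
    # rim/ base extents: top and bottom of contour
    for mm,c in((A[0],cs),(B[0],cd)):
        c0=contour(mm)[:,0]; x=[c0[c0[:,0].argmin()],c0[c0[:,0].argmax()]]; print('  LR',x[0],x[1],'top',c0[c0[:,1].argmin()],'bot',c0[c0[:,1].argmax()], onplane(*c,c0[c0[:,1].argmax()],0)[0].round(3))
# rest and tray
for nm,fm,sd in(("rest",None,((260,314),(413,257))),("tray",1,((474,288),(299,174))),("small",1,((503,238),(229,173)))):
    Q=[]
    for n,s in zip(("scene","side"),sd):
        if fm:
            hsv=cv2.cvtColor(V[n][0],cv2.COLOR_RGB2HSV)
            m=((hsv[:,:,0]>18)&(hsv[:,:,0]<32)&(hsv[:,:,2]>110)&(hsv[:,:,1]<140)).astype(np.uint8); m=cv2.morphologyEx(m,cv2.MORPH_CLOSE,np.ones((3,3)))
            cv2.imwrite(f"pics/t_{n}.png",m*255)
        else:m=M[n]
        mm=comp(m,s); Q.append(quad(mm[0])); print(nm,n,mm[2],Q[-1].round(1).tolist())
    hz=0.006 if not fm else 0.014
    print(onplane(*cs,Q[0],hz).round(4).tolist()); print(onplane(*cd,Q[1],hz).round(4).tolist())
    for q in Q[0]:
        best=min(((np.linalg.norm(onplane(*cd,r,hz)-onplane(*cs,q,hz)),i) for i,r in enumerate(Q[1])))
        p,e=tri(cs,q,cd,Q[1][best[1]]); print('  corner',p.round(4),round(e,4))
E
```

```text
cup1 [0.4435 0.1443 0.0336] 0.0008
  LR [361 239] [390 242] top [368 231] bot [373 266] [0.463 0.149 0.   ]
  LR [284 202] [310 203] top [295 195] bot [294 226] [0.434 0.129 0.   ]
cup2 [0.6548 0.2122 0.034 ] 0.0012
  LR [359 317] [393 322] top [369 307] bot [372 348] [0.675 0.215 0.   ]
  LR [372 181] [397 183] top [380 176] bot [381 204] [0.647 0.199 0.   ]
sugA [ 0.4624 -0.005   0.0099] 0.0004
  LR [299 240] [313 243] top [306 238] bot [302 250] [ 0.473 -0.009  0.   ]
  LR [302 256] [316 262] top [307 252] bot [311 266] [ 0.465 -0.017  0.   ]
sugB [ 0.6304 -0.1867  0.01  ] 0.0008
  LR [184 269] [199 270] top [189 263] bot [192 278] [ 0.641 -0.18   0.   ]
  LR [397 311] [413 321] top [401 309] bot [401 323] [ 0.622 -0.195  0.   ]
rest scene [ 205  291  109   48 3326] [[204.3000030517578, 320.29998779296875], [220.1999969482422, 290.20001220703125], [313.79998779296875, 306.8999938964844], [303.29998779296875, 338.5]]
rest side [ 380  226   68   63 2320] [[379.5, 231.3000030517578], [413.6000061035156, 226.0], [448.0, 281.5], [409.3999938964844, 288.0]]
[[0.7366, -0.0924, 0.006], [0
[... 1014 characters left out ...]
001
small scene [ 472  222   61   28 1101] [[474.3999938964844, 222.0], [532.0, 232.10000610351562], [532.0, 249.60000610351562], [471.70001220703125, 238.6999969482422]]
small side [215 158  28  30 733] [[239.89999389648438, 157.39999389648438], [242.6999969482422, 184.1999969482422], [216.5, 186.60000610351562], [214.89999389648438, 160.0]]
[[0.2462, 0.3185, 0.014], [0.2341, 0.4433, 0.014], [0.297, 0.4498, 0.014], [0.3096, 0.324, 0.014]]
[[0.2938, 0.4458, 0.014], [0.3086, 0.3033, 0.014], [0.2428, 0.2984, 0.014], [0.2262, 0.4385, 0.014]]
  corner [0.2383 0.317  0.0053] 0.0053
  corner [0.2258 0.4442 0.0097] 0.0025
  corner [0.2934 0.4501 0.0115] 0.0003
  corner [0.3045 0.3223 0.006 ] 0.0072
```

```bash
cat > m2.py <<'E'
from meas import *
V={n:cam(n) for n in("scene","side")}
M={n:whitemask(V[n][0]) for n in V}
cs=V["scene"][1:];cd=V["side"][1:]
# spoon: bowl end + handle
for n,s in(("scene",(254,237)),("side",(317,298))):
    m,_,S=comp(M[n],s); ys,xs=np.nonzero(m); P=onplane(*V[n][1:],np.c_[xs,ys],0.005)[:,:2]
    vx,vy,x0,y0=cv2.fitLine(P.astype(np.float32),cv2.DIST_L2,0,.01,.01).ravel(); d=np.array([vx,vy]);
    if d[0]<0:d=-d
    t=(P-[x0,y0])@d; e0=np.array([x0,y0])+d*t.min(); e1=np.array([x0,y0])+d*t.max()
    # handle axis from far part
    h=P[t<t.min()+.09]; hv=cv2.fitLine(h.astype(np.float32),cv2.DIST_L2,0,.01,.01).ravel()
    print("spoon",n,"len",t.max()-t.min(),"ends",e0.round(4),e1.round(4),"yaw",np.degrees(np.arctan2(*(hv[1::-1]*np.sign(hv[0])))).round(1), "hc",hv[2:].round(4))
# bowl rim circle fit
for n,s in(("scene",(172,205)),("side",(333,376))):
    im=V[n][0];hsv=cv2.cvtColor(im,cv2.COLOR_RGB2HSV); m=((hsv[:,:,1]<60)&(hsv[:,:,2]>35)).astype(np.uint8)
    m,_,S=comp(cv2.morphologyEx(m,cv2.MORPH_OPEN,np.ones((3,3))),s); c=contour(m)[:,0].astype(float)
    y0=c[:,1].min(); w=np.argmin(c[:,0]); r=np.argmax(c[:,0]); lim=min(c[w,1],c[r,1])
    up=c[c[:,1]<=lim]
    for z in(.045,):
        P=onplane(*V[n][1:],up,z)[:,:2]
        f=least_squares(lambda q:np.hypot(*(P-q[:2]).T)-q[2],[*P.mean(0),.06]); print("bowl",n,S,f.x.round(4),"rms",np.sqrt((f.fun**2).mean()).round(4))
for n,uvL in(("scene",((325,273),(269,258))),("side",((340,238),(344,275)))):
    print("lemon,tealight",n,onplane(*V[n][1:],uvL,.012).round(3)[:,:2].tolist())
# cups: rim circle
for n,ss in(("scene",((375,247),(375,326))),("side",((297,210),(384,189)))):
  for s in ss:
    m,_,S=comp(M[n],s); c=contour(m)[:,0].astype(float); lim=c[:,1].min()+.2*np.ptp(c[:,1]); up=c[c[:,1]<=lim]
    P=onplane(*V[n][1:],up,.055)[:,:2]; f=least_squares(lambda q:np.hypot(*(P-q[:2]).T)-.030,P.mean(0)-[0.0,0]); print("cup",n,f.x.round(4),np.sqrt((f.fun**2).mean()).round(4))
for n,ss in(("scene",((306,244),(191,270))),("side",((309,259),(405,316)))):
  for s in ss:
    m,_,S=comp(M[n],s); print("sug",n,cv2.minAreaRect(contour(m)),onplane(*V[n][1:],quad(m),.018).round(4)[:,:2].tolist())
im=V["side"][0]; cv2.imwrite("pics/si2.png",cv2.resize(im[160:420,260:460],None,fx=3,fy=2.3,interpolation=3)[:,:,::-1])
E
python3 m2.py
```

```text
spoon scene len 0.13469159601720104 ends [ 0.3917 -0.1271] [ 0.526  -0.1176] yaw 5.9 hc [ 0.4392 -0.1235]
spoon side len 0.13611889674216793 ends [ 0.3942 -0.1308] [ 0.5293 -0.1138] yaw 5.1 hc [ 0.4378 -0.1255]
bowl scene [ 142  187   58   47 2161] [ 0.4845 -0.3261  0.0637] rms 0.0011
bowl side [ 292  339   82   78 4928] [ 0.4851 -0.3275  0.0642] rms 0.0006
lemon,tealight scene [[0.535, 0.069], [0.536, -0.056]]
lemon,tealight side [[0.533, 0.057], [0.53, -0.066]]
cup scene [0.4447 0.1443] 0.0009
cup scene [0.6563 0.2125] 0.0006
cup side [0.4439 0.1408] 0.0012
cup side [0.6545 0.2083] 0.001
sug scene ((305.76470947265625, 244.05882263183594), (11.64171028137207, 14.55213737487793), 75.96376037597656) [[0.444, 0.0007], [0.4776, 0.0177], [0.4958, -0.0014], [0.4668, -0.0213]]
sug scene ((191.24000549316406, 270.17999267578125), (13.000000953674316, 16.80000114440918), 36.869895935058594) [[0.6159, -0.1722], [0.6553, -0.1629], [0.657, -0.1888], [0.6193, -0.1993]]
sug side ((309.2000427246094, 258.60003662109375), (15.205260276794434, 11.62755298614502), 26.56505012512207) [[0.4813, -0.0086], [0.4669, -0.0397], [0.4453, -0.0199], [0.458, 0.0076]]
sug side ((405.0, 316.0), (14.0, 16.0), 90.0) [[0.6438, -0.1775], [0.6407, -0.2098], [0.6142, -0.2125], [0.6167, -0.1781]]
```

View pics/si2.png

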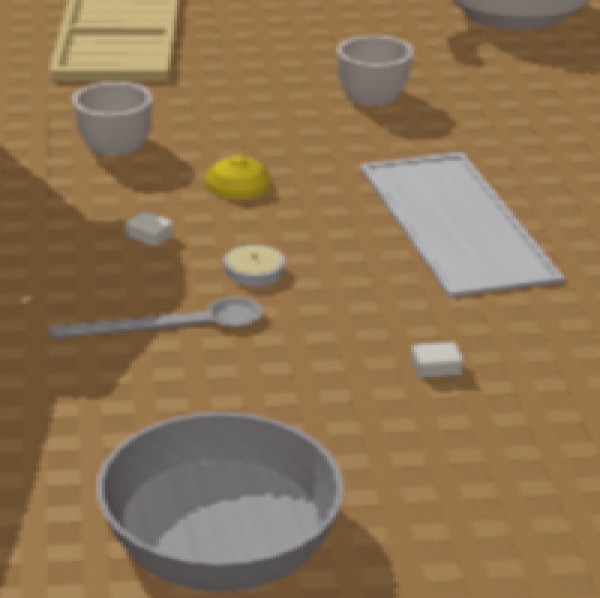

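Request:
{"fn": "send_rows", "kwargs": {
  "rows": [31,-36.5,-7,0,0,-0.143,-1,31,-36.5,-7,0,0,-0.143,-1,31,-36.5,-7,0,0,-0.143,-1,31,-36.5,-7,0,0,-0.143,-1,31,-36.5,-7,0,0,-0.143,-1],
  "grip_force": 30
}}

```text
time: 1.0
position: [0.2912, 0.3232, 0.1962]
orientation: [[0.001, -0.556, 0.831], [0.001, 0.831, 0.556], [-1.0, 0.0, 0.001]]
wrist_force: [0.5, 0.7, -0.2]
finger_gap: 0.0857
```

Request:
{"fn": "send_rows", "kwargs": {
  "rows": [31,-36.5,-7,0,0,-0.143,-1,31,-36.5,-7,0,0,-0.143,-1,31,-36.5,-7,0,0,-0.143,-1,31,-36.5,-7,0,0,-0.143,-1,31,-36.5,-7,0,0,-0.143,-1]
}}

```text
time: 1.5
position: [0.4464, 0.1405, 0.1614]
orientation: [[0.001, 0.126, 0.992], [0.0, 0.992, -0.126], [-1.0, 0.0, 0.001]]
wrist_force: [0.5, 0.5, 0.4]
finger_gap: 0.0854
```

Request:
{"fn": "send_rows", "kwargs": {
  "rows": [0,0,0,0,0,0,-1,0,0,0,0,0,0,-1,0,0,0,0,0,0,-1,0,0,0,0,0,0,-1,0,0,0,0,0,0,-1]
}}

```text
time: 2.0
position: [0.445, 0.1432, 0.1617]
orientation: [[0.001, 0.118, 0.993], [0.0, 0.993, -0.118], [-1.0, 0.0, 0.001]]
wrist_force: [-0.2, 0.3, 0.1]
finger_gap: 0.0856
```

```bash
cat > w.py <<'E'
import sys
from meas import *
im,K,E=cam("wrist"); s=readout.read_state(); print(s["time"],s["position"].round(4),s["orientation"].round(3).tolist(),s["finger_gap"],s["joint_positions"].round(1),s["wrist_force"].round(1))
cv2.imwrite(f"pics/{sys.argv[1]}.png",im[:,:,::-1]); np.savez(f"pics/{sys.argv[1]}.npz",im=im,K=K,E=E)
E
python3 w.py w1
```

```text
2.05 [0.445  0.1431 0.1616] [[0.001, 0.118, 0.993], [0.0, 0.993, -0.118], [-1.0, 0.0, 0.001]] 0.08560059080757135 [13.3 -4.6 95.7 -0.  88.8 20.1] [ 0.4  0.8 -0.3]
```

View pics/w1.png

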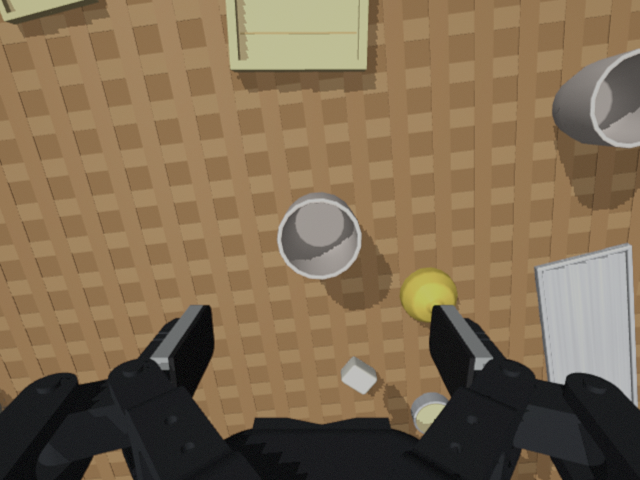

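The wrist view shows the cup rim as a circle near (320,237), sugar A at (359,375) and the tray's near edge at row 70.

```bash
python3 - <<'E'
from meas import *
d=np.load("pics/w1.npz");im,K,E=d["im"],d["K"],d["E"]
print(onplane(K,E,(320,237),.055).round(4))
m=whitemask(im,60,60); mm,C,S=comp(m,(320,240)); c=contour(mm)[:,0]; print(S)
f=least_squares(lambda q:np.hypot(*(onplane(K,E,c[c[:,1]>225].astype(float),.055)[:,:2]-q[:2]).T)-q[2],[.445,.143,.03]);print("rim",f.x.round(4),np.abs(f.fun).max().round(4))
mm,C,S=comp(m,(359,375)); print("sug",C,S,onplane(K,E,C,.010).round(4), onplane(K,E,quad(mm),.009).round(4).tolist())
x,y,w,h=S[:4]; cv2.imwrite("pics/sgA.png",cv2.resize(im[340:410,320:400],None,fx=8,fy=8,interpolation=3)[:,:,::-1])
print("tray near corners",onplane(K,E,[(231,70),(367,70)],.014).round(4).tolist())
E
```

```text
[[0.443  0.1447 0.055 ]]
[ 277  192   85   88 5711]
rim [0.4421 0.1429 0.0297] 0.0006
sug [358.1809101  375.30743618] [341 357  36  38 901] [[ 0.4609 -0.0067  0.01  ]] [[0.4566, 0.0156, 0.009], [0.4795, -0.0057, 0.009], [0.4653, -0.0307, 0.009], [0.442, -0.0095, 0.009]]
tray near corners [[0.3926, 0.2654, 0.014], [0.4903, 0.2538, 0.014]]
```

View pics/sgA.png

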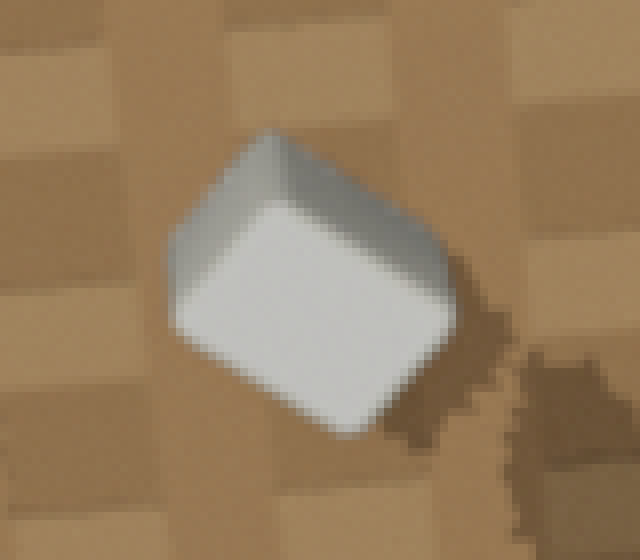

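Request:
{"fn": "send_rows", "kwargs": {
  "rows": [-2.5,0,-45,0,0,0,-1,0,0,-45,0,0,0,-1,0,0,-40,0,0,0,-1,0,0,-20,0,0,0,-1,0,0,0,0,0,0,-1]
}}

```text
time: 2.55
position: [0.4403, 0.1421, 0.0083]
orientation: [[-0.006, 0.119, 0.993], [-0.002, 0.993, -0.119], [-1.0, -0.002, -0.006]]
wrist_force: [-0.5, 0.1, 0.1]
finger_gap: 0.0854
```

Request:
{"fn": "send_rows", "kwargs": {
  "rows": [0,0,0,0,0,0,0,0,0,0,0,0,0,0.3,0,0,0,0,0,0,0.3,0,0,0,0,0,0,0.5,0,0,0,0,0,0,1],
  "grip_force": 25
}}

```text
time: 3.05
position: [0.4441, 0.1428, 0.0135]
orientation: [[0.004, 0.12, 0.993], [0.001, 0.993, -0.12], [-1.0, 0.001, 0.003]]
wrist_force: [-2.4, 0.9, 6.7]
finger_gap: 0.0595
```

Request:
{"fn": "send_rows", "kwargs": {
  "rows": [0,0,0,0,0,0,1,0,0,0,0,0,0,1,0,0,0,0,0,0,1,0,0,0,0,0,0,1,0,0,0,0,0,0,1]
}}

```text
time: 3.55
position: [0.4441, 0.1428, 0.0135]
orientation: [[0.004, 0.12, 0.993], [0.001, 0.993, -0.12], [-1.0, 0.002, 0.003]]
wrist_force: [-2.7, 0.2, 7.1]
finger_gap: 0.0595
```

```bash
python3 w.py w2
```

```text
3.6 [0.4441 0.1428 0.0135] [[0.003, 0.12, 0.993], [0.001, 0.993, -0.12], [-1.0, 0.002, 0.003]] 0.0596159980558954 [ 13.3   5.  104.3   0.   70.5  20.1] [-2.2  0.4  7.6]
```

View pics/w2.png

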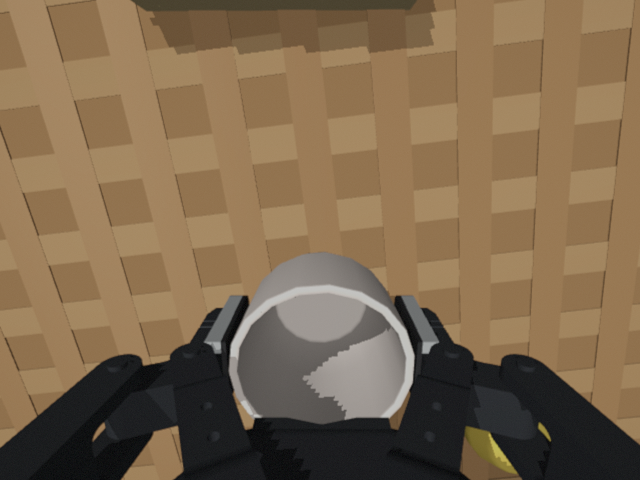

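The cup is gripped at a 59.5 mm gap. I'll lift it and carry it over the near bay.

Request:
{"fn": "send_rows", "kwargs": {
  "rows": [0,0,15,0,0,0,1,0,0,25,0,0,0,1,0,0,30,0,0,0,1,0,20,10,0,0,0,1,0,30,0,0,0,0,1]
}}

```text
time: 4.1
position: [0.4446, 0.1925, 0.0947]
orientation: [[0.006, 0.122, 0.993], [0.002, 0.993, -0.122], [-1.0, 0.002, 0.006]]
wrist_force: [1.7, -0.8, -1.4]
finger_gap: 0.0596
```

Request:
{"fn": "send_rows", "kwargs": {
  "rows": [1,35,0,0,0,0,1,1,35,0,0,0,0,1,1,30,0,0,0,0,1,1.5,15,0,0,0,0,1,0,0,0,0,0,0,1]
}}

```text
time: 4.6
position: [0.4474, 0.3085, 0.0917]
orientation: [[0.001, 0.118, 0.993], [0.0, 0.993, -0.118], [-1.0, 0.0, 0.001]]
wrist_force: [-0.2, 0.1, -0.6]
finger_gap: 0.0595
```

Request:
{"fn": "send_rows", "kwargs": {
  "rows": [0,0,-20,0,0,0,1,0,0,-25,0,0,0,1,0,0,-13,0,0,0,1,0,0,0,0,0,0,1,0,0,0,0,0,0,1]
}}

```text
time: 5.1
position: [0.4479, 0.3069, 0.0341]
orientation: [[0.001, 0.12, 0.993], [0.0, 0.993, -0.12], [-1.0, 0.0, 0.001]]
wrist_force: [0.6, -0.8, -1.8]
finger_gap: 0.0593
```

```bash
python3 w.py w3; python3 - <<'E'
from h import *
for n,b in(("scene",(220,330,400,560)),("side",(130,230,240,440))):
    im,K,E=cam(n); cv2.imwrite(f"pics/p3{n}.png",cv2.resize(im[b[0]:b[1],b[2]:b[3]],None,fx=4,fy=4,interpolation=3)[:,:,::-1])
E
```

```text
5.15 [0.4482 0.3072 0.0347] [[0.002, 0.12, 0.993], [0.001, 0.993, -0.12], [-1.0, 0.001, 0.002]] 0.059209912931612825 [30.5 14.9 90.3 -0.  74.7 37.4] [ 0.5  0.  -0.9]
```

View pics/p3side.png

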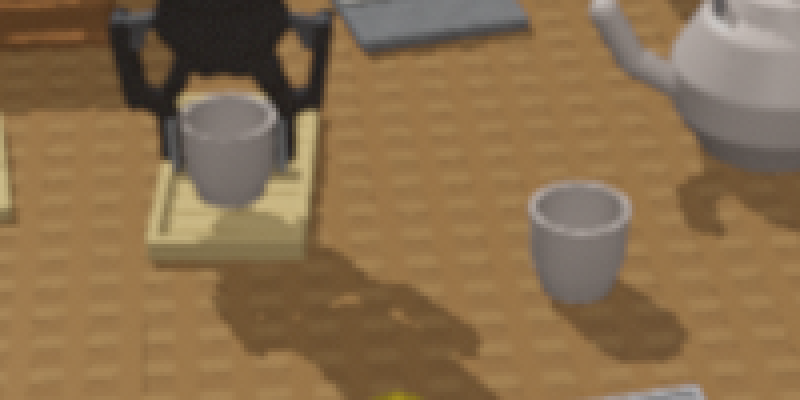

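View pics/w3.png

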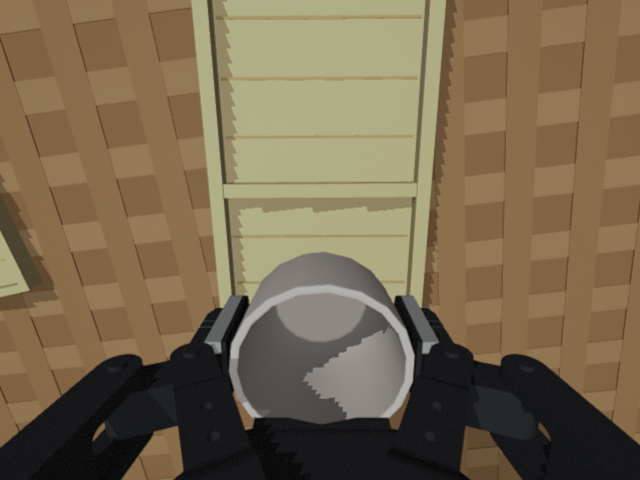

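The cup is upright over the near bay, about 17 mm above the floor. I'll lower it slowly.

Request:
{"fn": "send_rows", "kwargs": {
  "rows": [0,0,-5,0,0,0,1,0,0,-4,0,0,0,1,0,0,-3,0,0,0,1,0,0,-1,0,0,0,1,0,0,0,0,0,0,1]
}}

```text
time: 5.75
position: [0.4472, 0.3072, 0.0201]
orientation: [[-0.0, 0.12, 0.993], [-0.0, 0.993, -0.12], [-1.0, -0.0, -0.0]]
wrist_force: [-0.0, -0.2, -1.3]
finger_gap: 0.0596
```

Request:
{"fn": "send_rows", "kwargs": {
  "rows": [0,0,-1,0,0,0,1,0,0,-1,0,0,0,1,0,0,-1,0,0,0,1,0,0,0,0,0,0,1,0,0,0,0,0,0,1]
}}

```text
time: 6.25
position: [0.4477, 0.3077, 0.0195]
orientation: [[0.001, 0.12, 0.993], [0.001, 0.993, -0.12], [-1.0, 0.001, 0.001]]
wrist_force: [-7.1, -3.3, 13.0]
finger_gap: 0.0593
```

Request:
{"fn": "send_rows", "kwargs": {
  "rows": [0,0,1.5,0,0,0,1,0,0,0,0,0,0,1,0,0,0,0,0,0,0,0,0,0,0,0,0,-1,0,0,0,0,0,0,-1]
}}

```text
time: 6.75
position: [0.4473, 0.3071, 0.0184]
orientation: [[-0.0, 0.12, 0.993], [-0.0, 0.993, -0.12], [-1.0, -0.0, -0.0]]
wrist_force: [-0.2, -0.6, 0.1]
finger_gap: 0.0844
```

Request:
{"fn": "send_rows", "kwargs": {
  "rows": [0,0,0,0,0,0,-1,0,0,0,0,0,0,-1,0,0,0,0,0,0,-1,0,0,10,0,0,0,-1,0,0,20,0,0,0,-1]
}}

```text
time: 7.25
position: [0.4464, 0.3067, 0.0481]
orientation: [[-0.003, 0.12, 0.993], [-0.002, 0.993, -0.12], [-1.0, -0.002, -0.003]]
wrist_force: [0.2, -0.2, -0.0]
finger_gap: 0.0854
```

Request:
{"fn": "send_rows", "kwargs": {
  "rows": [0,0,45,0,0,0,-1,15,0,40,0,0,0,-1,35,-15,20,0,0,0,-1,40,-20,0,0,0,0,-1,45,-20,0,0,0,0,-1]
}}

```text
time: 7.75
position: [0.5838, 0.2521, 0.1564]
orientation: [[0.003, 0.118, 0.993], [0.001, 0.993, -0.118], [-1.0, 0.002, 0.003]]
wrist_force: [0.6, 1.0, -0.1]
finger_gap: 0.0851
```

Request:
{"fn": "send_rows", "kwargs": {
  "rows": [45,-20,0,0,0,0,-1,25,-23,0,0,0,0,-1,0,0,0,0,0,0,-1,0,0,0,0,0,0,-1,0,0,0,0,0,0,-1]
}}

```text
time: 8.25
position: [0.6517, 0.2101, 0.1544]
orientation: [[0.0, 0.119, 0.993], [0.0, 0.993, -0.119], [-1.0, 0.0, 0.0]]
wrist_force: [-0.1, 0.2, 0.2]
finger_gap: 0.0851
```

```bash
python3 w.py w4; python3 - <<'E'
from meas import *
d=np.load("pics/w4.npz");im,K,E=d["im"],d["K"],d["E"]
s=proj(K,E,(.655,.21,.05))[0]; print(s)
m=whitemask(im,60,60); mm,C,S=comp(m,s); c=contour(mm)[:,0]; print(S)
g=c[c[:,1]>s[1]-5].astype(float)
f=least_squares(lambda q:np.hypot(*(onplane(K,E,g,.055)[:,:2]-q[:2]).T)-q[2],[.655,.21,.03]);print("rim",f.x.round(4),np.abs(f.fun).max().round(4))
E
```

```text
8.3 [0.6516 0.2104 0.1545] [[0.0, 0.118, 0.993], [0.0, 0.993, -0.118], [-1.0, 0.0, 0.0]] 0.08546932317211672 [14.8 31.  55.3  0.  93.7 21.6] [0.6 0.2 0. ]
[327.72417288 239.22636916]
[ 282  191   88   90 6049]
rim [0.6534 0.2114 0.0296] 0.0005
```

View pics/w4.png

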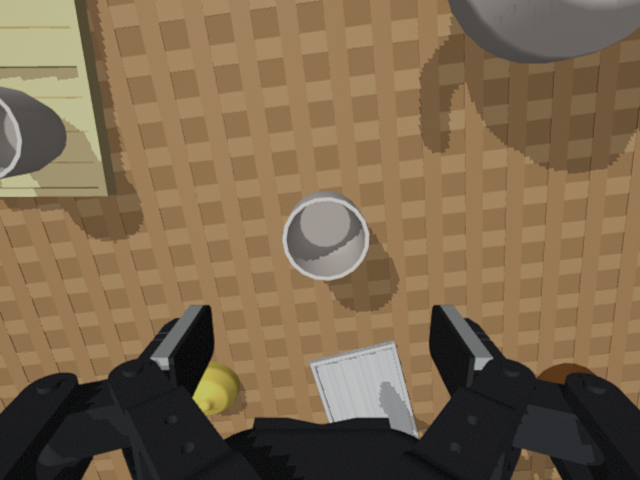

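```bash
python3 - <<'E'
from h import *
a=cam("scene")[1:];b=cam("side")[1:]
print(tri(a,(468,343),b,(392,132)))
E
```

```text
(array([0.69730692, 0.37212633, 0.10490708]), np.float64(0.002404494196291606))
```

Request:
{"fn": "send_rows", "kwargs": {
  "rows": [2,1,-45,0,0,0,-1,0,0,-45,0,0,0,-1,0,0,-38,0,0,0,-1,0,0,-15,0,0,0,-1,0,0,0,0,0,0,-1]
}}

```text
time: 8.9
position: [0.6527, 0.2104, 0.0085]
orientation: [[-0.004, 0.119, 0.993], [-0.001, 0.993, -0.119], [-1.0, -0.002, -0.004]]
wrist_force: [-0.2, 1.4, -0.4]
finger_gap: 0.0858
```

Request:
{"fn": "send_rows", "kwargs": {
  "rows": [0,0,0,0,0,0,0,0,0,0,0,0,0,0.3,0,0,0,0,0,0,0.3,0,0,0,0,0,0,0.5,0,0,0,0,0,0,1]
}}

```text
time: 9.4
position: [0.656, 0.2109, 0.0145]
orientation: [[0.005, 0.12, 0.993], [0.002, 0.993, -0.12], [-1.0, 0.002, 0.005]]
wrist_force: [-2.0, -0.1, 7.5]
finger_gap: 0.0582
```

Request:
{"fn": "send_rows", "kwargs": {
  "rows": [0,0,0,0,0,0,1,0,0,0,0,0,0,1,0,0,15,0,0,0,1,0,0,25,0,0,0,1,0,0,30,0,0,0,1]
}}

```text
time: 9.9
position: [0.6539, 0.21, 0.0818]
orientation: [[-0.001, 0.12, 0.993], [-0.0, 0.993, -0.12], [-1.0, -0.001, -0.001]]
wrist_force: [0.1, -0.3, -1.9]
finger_gap: 0.0579
```

Request:
{"fn": "send_rows", "kwargs": {
  "rows": [-20,0,20,0,0,0,1,-35,0,10,0,0,0,1,-40,20,0,0,0,0,1,-40,25,0,0,0,0,1,-30,30,0,0,0,0,1]
}}

```text
time: 10.4
position: [0.4877, 0.2855, 0.1125]
orientation: [[0.001, 0.121, 0.993], [0.001, 0.993, -0.121], [-1.0, 0.001, 0.001]]
wrist_force: [-0.2, 0.8, -1.5]
finger_gap: 0.0578
```

Request:
{"fn": "send_rows", "kwargs": {
  "rows": [-20,35,0,0,0,0,1,-11,35,0,0,0,0,1,0,30,0,0,0,0,1,0,13.5,0,0,0,0,1,0,0,0,0,0,0,1]
}}

```text
time: 10.9
position: [0.4583, 0.3999, 0.1116]
orientation: [[0.001, 0.118, 0.993], [0.001, 0.993, -0.118], [-1.0, 0.001, 0.001]]
wrist_force: [0.1, -0.5, -0.8]
finger_gap: 0.0577
```

```bash
python3 w.py w5; python3 - <<'E'
from h import *
im,K,E=cam("side"); cv2.imwrite("pics/p5.png",cv2.resize(im[80:230,200:400],None,fx=4,fy=4,interpolation=3)[:,:,::-1])
E
```

```text
10.95 [0.4586 0.3986 0.1113] [[0.001, 0.119, 0.993], [-0.0, 0.993, -0.119], [-1.0, -0.0, 0.001]] 0.057752880215183364 [37.5 20.  74.7 -0.  85.3 44.4] [-0.6 -0.5 -1.7]
```

View pics/p5.png

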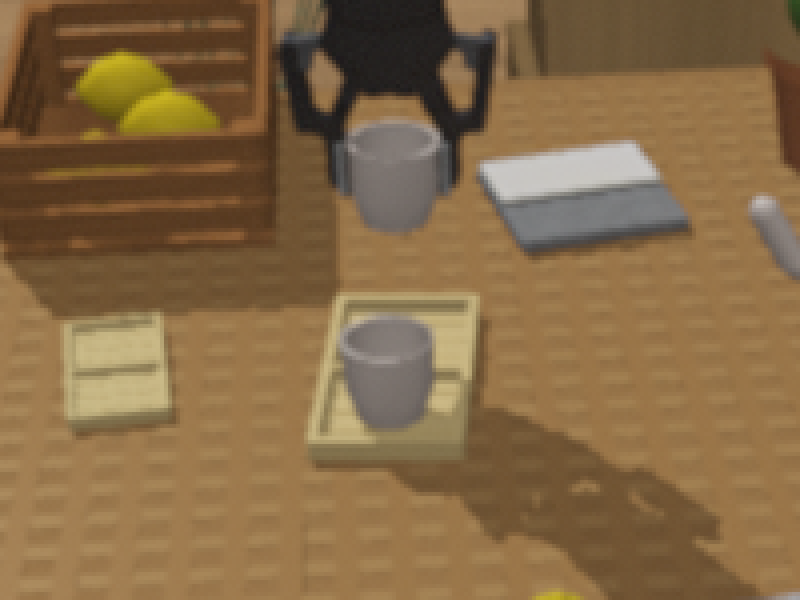

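Cup 1 stands in the near bay and cup 2 hangs upright over the far bay. I'll lower cup 2.

Request:
{"fn": "send_rows", "kwargs": {
  "rows": [0,0,-25,0,0,0,1,0,0,-30,0,0,0,1,0,0,-20,0,0,0,1,0,0,-8,0,0,0,1,0,0,-2,0,0,0,1]
}}

```text
time: 11.5
position: [0.4585, 0.3975, 0.0252]
orientation: [[-0.001, 0.121, 0.993], [-0.001, 0.993, -0.121], [-1.0, -0.001, -0.001]]
wrist_force: [-0.7, 0.2, -1.5]
finger_gap: 0.0576
```

Request:
{"fn": "send_rows", "kwargs": {
  "rows": [0,0,-1,0,0,0,1,0,0,-1,0,0,0,1,0,0,-1,0,0,0,1,0,0,-1,0,0,0,1,0,0,0,0,0,0,1]
}}

```text
time: 12.0
position: [0.4584, 0.3988, 0.022]
orientation: [[0.0, 0.12, 0.993], [0.0, 0.993, -0.12], [-1.0, 0.0, 0.0]]
wrist_force: [0.4, 0.6, -0.8]
finger_gap: 0.0579
```

Request:
{"fn": "send_rows", "kwargs": {
  "rows": [0,0,-1,0,0,0,1,0,0,-1,0,0,0,1,0,0,-0.7,0,0,0,1,0,0,0,0,0,0,1,0,0,0,0,0,0,1]
}}

```text
time: 12.5
position: [0.4585, 0.3992, 0.0206]
orientation: [[0.001, 0.12, 0.993], [0.001, 0.993, -0.12], [-1.0, 0.001, 0.001]]
wrist_force: [-4.5, -3.2, 7.1]
finger_gap: 0.0575
```

Request:
{"fn": "send_rows", "kwargs": {
  "rows": [0,0,1,0,0,0,1,0,0,0,0,0,0,1,0,0,0,0,0,0,0,0,0,0,0,0,0,-1,0,0,0,0,0,0,-1]
}}

```text
time: 13.0
position: [0.4583, 0.3986, 0.0197]
orientation: [[-0.0, 0.12, 0.993], [-0.0, 0.993, -0.12], [-1.0, -0.0, -0.0]]
wrist_force: [0.5, -0.8, 0.1]
finger_gap: 0.0835
```

Request:
{"fn": "send_rows", "kwargs": {
  "rows": [0,0,0,0,0,0,-1,0,0,0,0,0,0,-1,0,0,10,0,0,0,-1,0,0,30,0,0,0,-1,0,0,45,0,0,0,-1]
}}

```text
time: 13.5
position: [0.457, 0.3977, 0.1038]
orientation: [[-0.004, 0.12, 0.993], [-0.004, 0.993, -0.12], [-1.0, -0.004, -0.004]]
wrist_force: [0.7, 0.1, 0.2]
finger_gap: 0.0851
```

Request:
{"fn": "send_rows", "kwargs": {
  "rows": [0,-10,40,0,0,0,-1,0,-35,15,0,0,0,-1,0,-48,0,0,0,-0.135,-1,0,-48,0,0,0,-0.135,-1,0,-48,0,0,0,-0.135,-1]
}}

```text
time: 14.0
position: [0.4581, 0.2082, 0.1612]
orientation: [[0.002, 0.505, 0.863], [0.0, 0.863, -0.505], [-1.0, 0.001, 0.001]]
wrist_force: [1.5, 0.2, -0.5]
finger_gap: 0.0852
```

Request:
{"fn": "send_rows", "kwargs": {
  "rows": [0,-48,0,0,0,-0.135,-1,0,-48,0,0,0,-0.135,-1,0,-48,0,0,0,-0.135,-1,0,-48,0,0,0,-0.135,-1,0,-48,0,0,0,-0.135,-1]
}}

```text
time: 14.5
position: [0.4581, -0.0321, 0.1613]
orientation: [[0.002, 0.934, 0.357], [-0.0, 0.357, -0.934], [-1.0, 0.002, 0.001]]
wrist_force: [1.1, 0.2, 0.1]
finger_gap: 0.0854
```

Request:
{"fn": "send_rows", "kwargs": {
  "rows": [3,-46,0,0,0,-0.135,-1,3,-45,0,0,0,-0.135,-1,0,0,0,0,0,0,-1,0,0,0,0,0,0,-1,0,0,0,0,0,0,-1]
}}

```text
time: 15.0
position: [0.4644, -0.1205, 0.1605]
orientation: [[0.0, 0.995, 0.102], [0.0, 0.102, -0.995], [-1.0, 0.0, -0.0]]
wrist_force: [0.1, 0.0, -0.9]
finger_gap: 0.0852
```

```bash
python3 w.py w6; python3 - <<'E'
from h import *
im,K,E=cam("scene"); cv2.imwrite("pics/p6.png",im[:,:,::-1])
E
```

```text
15.05 [ 0.4645 -0.1202  0.1605] [[0.0, 0.995, 0.103], [0.0, 0.103, -0.995], [-1.0, 0.0, 0.0]] 0.08521738356493168 [-18.9  -2.5  93.9   0.   88.6  65.2] [-0.2  0.2 -0.2]
```

View pics/w6.png

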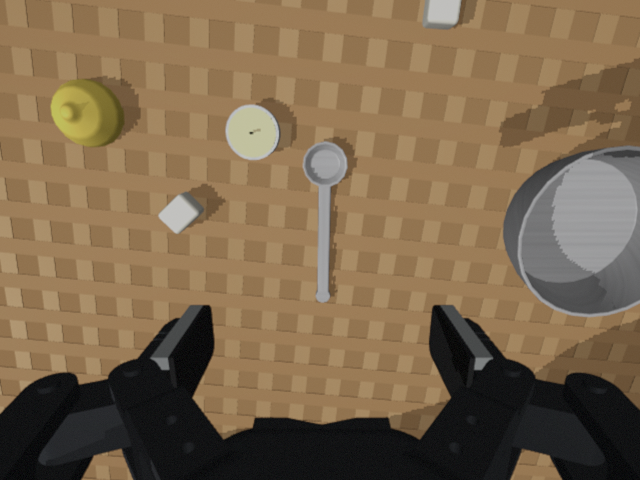

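View pics/p6.png

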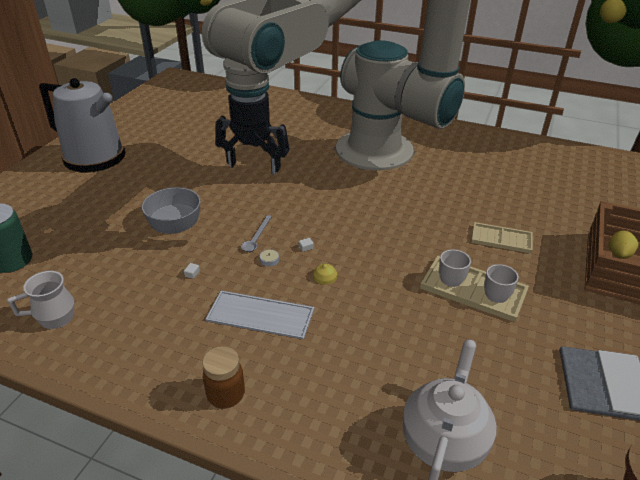

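Both cups stand in their bays. In the wrist view the spoon runs from (322,303) to its bowl at (325,163). I'll measure its pose here.

```bash
python3 - <<'E'
from meas import *
d=np.load("pics/w6.npz");im,K,E=d["im"],d["K"],d["E"]
m=whitemask(im,60,80); mm,C,S=comp(m,(323,240)); print(S)
ys,xs=np.nonzero(mm); h=(ys>200)&(ys<285)
P=onplane(K,E,np.c_[xs,ys],.006)[:,:2]; l=cv2.fitLine(P[h].astype(np.float32),2,0,.01,.01).ravel(); dd=l[:2]*np.sign(l[0])
t=(P-l[2:])@dd; a=l[2:]+dd*t.min(); b=l[2:]+dd*t.max(); print("yaw",np.degrees(np.arctan2(dd[1],dd[0])),"len",np.ptp(t),a,b,"origin",a+dd*.074*np.ptp(t)/.138, "w/len", )
n=np.array([-dd[1],dd[0]]); print("width handle",np.ptp(((P-l[2:])@n)[h]))
# height from this view vs scene view: spoon bowl centre & handle end
V=cam("scene")
ms=whitemask(V[0]); q,_,_=comp(ms,(254,237)); yy,xx=np.nonzero(q); k=yy.argmin(); print("handle end tri",tri(V[1:],(xx[k],yy[k]),(K,E),proj(K,E,[*a,.006])[0]))
mm,C,S=comp(m,(180,213)); print("sugA",S,C,onplane(K,E,C,.01)[0].round(4))
Vs=cam("scene");q,c2,_=comp(whitemask(Vs[0]),(306,244)); print(tri(Vs[1:],c2,(K,E),C))
cv2.imwrite("pics/sgA2.png",cv2.resize(im[180:245,145:215],None,fx=8,fy=8,interpolation=3)[:,:,::-1])
E
```

```text
[ 303  141   45  162 3047]
yaw 4.7778754 len 0.13804354132339688 [ 0.39091481 -0.12829852] [ 0.52847867 -0.11680045] origin [ 0.46468094 -0.12213289] w/len
width handle 0.010313218395753993
handle end tri (array([ 0.39249482, -0.12991261,  0.00588495]), np.float64(0.004405754161403443))
sugA [ 158  192   46   42 1103] [180.36899365 212.15231188] [ 0.461  -0.0053  0.01  ]
(array([ 0.4608933 , -0.00506799,  0.00898566]), np.float64(0.0003787939990756012))
```

View pics/sgA2.png

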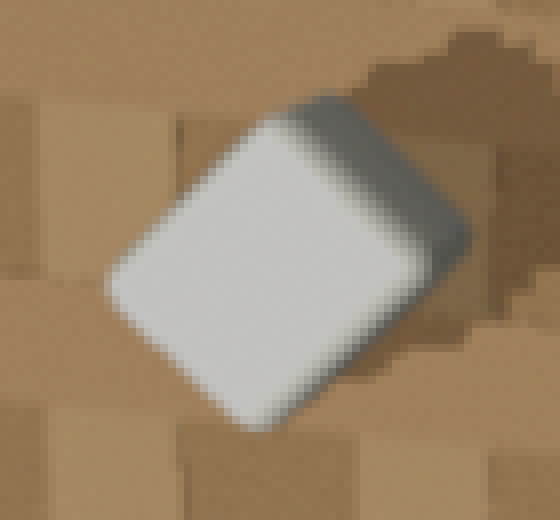

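Request:
{"fn": "send_rows", "kwargs": {
  "rows": [0,-2,-45,0,0,0,-1,0,0,-45,0,0,0,-1,0,0,-40,0,0,0,-1,0,0,-20,0,0,0,-1,0,0,-5,0,0,0,-1]
}}

```text
time: 15.7
position: [0.4626, -0.122, 0.0024]
orientation: [[-0.005, 0.995, 0.102], [0.002, 0.102, -0.995], [-1.0, -0.005, -0.002]]
wrist_force: [0.5, 0.3, 0.1]
finger_gap: 0.0853
```

Request:
{"fn": "send_rows", "kwargs": {
  "rows": [0,0,-3,0,0,0,-0.5,0,0,-1,0,0,0,0,0,0,0,0,0,0,0,0,0,0,0,0,0,0.4,0,0,0,0,0,0,0.4]
}}

```text
time: 16.2
position: [0.4648, -0.1234, 0.0019]
orientation: [[0.001, 0.995, 0.101], [-0.001, 0.101, -0.995], [-1.0, 0.001, 0.001]]
wrist_force: [-0.3, 0.5, -0.7]
finger_gap: 0.0255
```

Request:
{"fn": "send_rows", "kwargs": {
  "rows": [0,0,0,0,0,0,0.6,0,0,0,0,0,0,0.6,0,0,0,0,0,0,1,0,0,0,0,0,0,1,0,0,0,0,0,0,1]
}}

```text
time: 16.7
position: [0.4645, -0.1233, 0.0013]
orientation: [[0.0, 0.995, 0.101], [-0.0, 0.101, -0.995], [-1.0, 0.0, 0.0]]
wrist_force: [-0.6, 0.0, 2.0]
finger_gap: 0.0085
```

```bash
python3 w.py w7
```

```text
16.75 [ 0.4645 -0.1233  0.0013] [[0.0, 0.995, 0.101], [-0.0, 0.101, -0.995], [-1.0, 0.0, 0.0]] 0.008652590740256608 [-19.3   8.5 102.1  -0.   69.4  65. ] [-0.4 -0.5  2.3]
```

View pics/w7.png

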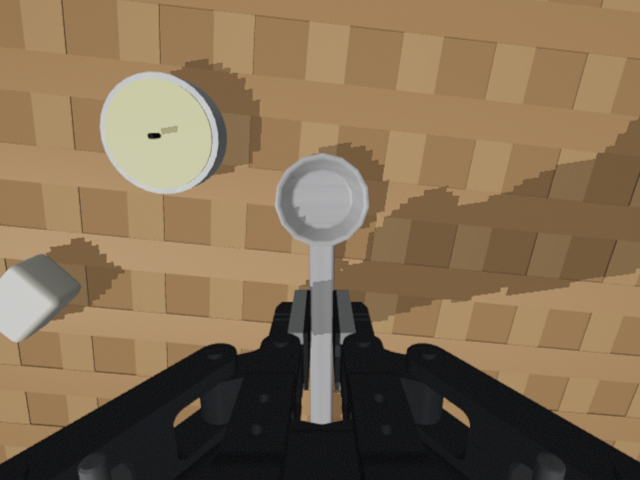

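The spoon is held across its middle. I'll lift it, turn it by +94° and carry it to the rest.

Request:
{"fn": "send_rows", "kwargs": {
  "rows": [0,0,10,0,0,0,1,0,0,20,0,0,0,1,0,0,30,0,0,0.1,1,10,0,30,0,0,0.14,1,20,5,10,0,0,0.14,1],
  "grip_force": 45
}}

```text
time: 17.25
position: [0.4956, -0.119, 0.1054]
orientation: [[0.005, 0.884, 0.467], [-0.002, 0.467, -0.884], [-1.0, 0.004, 0.004]]
wrist_force: [0.1, -1.1, -0.7]
finger_gap: 0.0079
```

Request:
{"fn": "send_rows", "kwargs": {
  "rows": [25,15,0,0,0,0.14,1,25,15,0,0,0,0.14,1,25,15,0,0,0,0.14,1,25,15,0,0,0,0.14,1,25,15,0,0,0,0.14,1]
}}

```text
time: 17.75
position: [0.6202, -0.0425, 0.1015]
orientation: [[-0.0, 0.375, 0.927], [-0.0, 0.927, -0.375], [-1.0, -0.0, -0.0]]
wrist_force: [0.1, -1.6, 0.1]
finger_gap: 0.0082
```

Request:
{"fn": "send_rows", "kwargs": {
  "rows": [25,15,0,0,0,0.14,1,20,13,0,0,0,0.14,1,15,10,0,0,0,0.14,1,0,0,0,0,0,0.14,1,0,0,0,0,0,0,1]
}}

```text
time: 18.25
position: [0.6794, -0.0048, 0.1011]
orientation: [[-0.001, -0.171, 0.985], [-0.0, 0.985, 0.171], [-1.0, 0.0, -0.001]]
wrist_force: [-0.6, -0.1, 0.1]
finger_gap: 0.0079
```

```bash
python3 w.py w8;python3 - <<'E'
from h import *
im,K,E=cam("side"); cv2.imwrite("pics/p8.png",cv2.resize(im[150:330,300:500],None,fx=4,fy=3.3,interpolation=3)[:,:,::-1])
E
```

```text
18.3 [ 0.6792 -0.0052  0.1012] [[-0.001, -0.166, 0.986], [-0.0, 0.986, 0.166], [-1.0, 0.0, -0.001]] 0.007752977274329776 [ -3.5  31.9  60.2  -0.   87.9 -13.1] [-0.5 -0.3 -1.2]
```

View pics/w8.png

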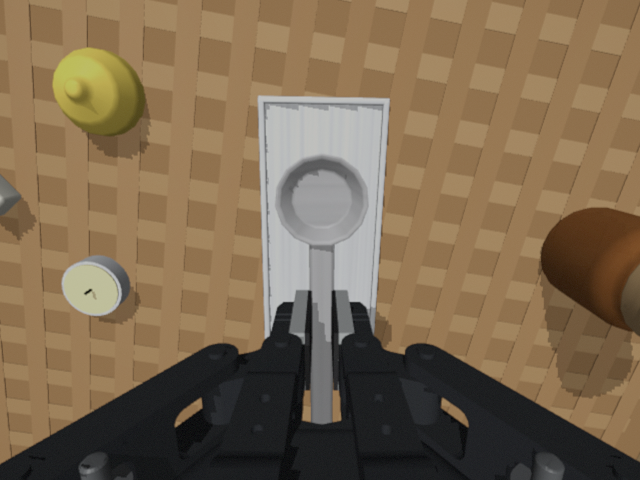

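View pics/p8.png

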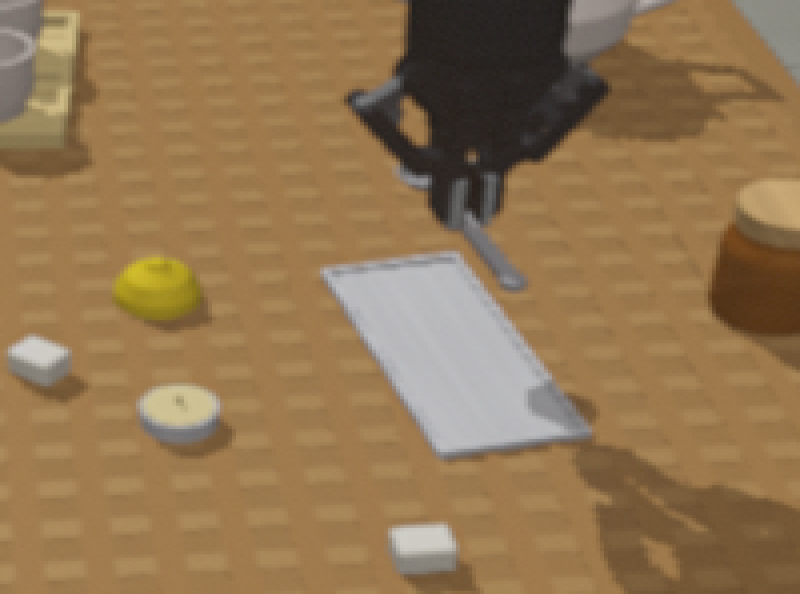

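The spoon lies along the rest and is centred over it. I'll lower it.

Request:
{"fn": "send_rows", "kwargs": {
  "rows": [0,0,-35,0,0,0,1,0,0,-35,0,0,0,1,0,0,-15,0,0,0,1,0,0,-7,0,0,0,1,0,0,0,0,0,0,1]
}}

```text
time: 18.85
position: [0.6794, -0.0054, 0.0093]
orientation: [[-0.0, -0.168, 0.986], [0.0, 0.986, 0.168], [-1.0, 0.0, -0.0]]
wrist_force: [-0.7, -0.6, -0.7]
finger_gap: 0.008
```

Request:
{"fn": "send_rows", "kwargs": {
  "rows": [0,0,-2,0,0,0,1,0,0,-1,0,0,0,1,0,0,-1,0,0,0,1,0,0,-1,0,0,0,1,0,0,0,0,0,0,1]
}}

```text
time: 19.35
position: [0.6796, -0.0052, 0.0044]
orientation: [[0.001, -0.169, 0.986], [-0.0, 0.986, 0.169], [-1.0, -0.0, 0.001]]
wrist_force: [0.9, -0.2, 0.2]
finger_gap: 0.008
```

```bash
python3 w.py w9; python3 - <<'E'
from meas import *
d=np.load("pics/w8.npz"); print(onplane(d["K"],d["E"],[(259,97),(389,97)],.006).round(4))
E
```

```text
19.4 [ 0.6795 -0.0052  0.0044] [[0.001, -0.169, 0.986], [0.0, 0.986, 0.169], [-1.0, -0.0, 0.001]] 0.007764061473377456 [ -3.6  37.2  64.3   0.   78.5 -13.3] [-0.3  0.2  0.5]
[[0.6252 0.0802 0.006 ]
 [0.7026 0.0936 0.006 ]]
```

View pics/w9.png

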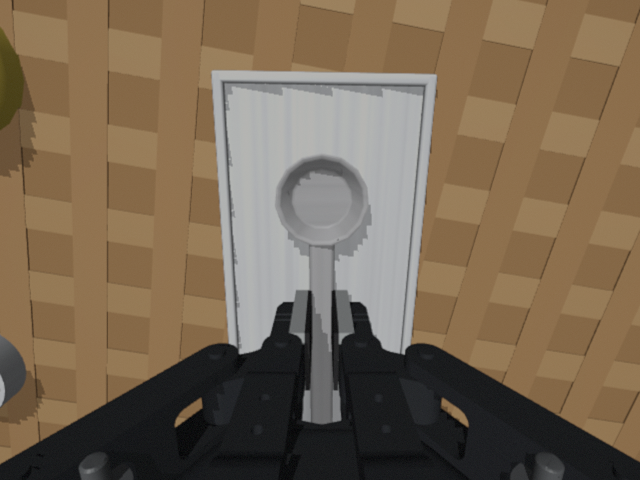

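Request:
{"fn": "send_rows", "kwargs": {
  "rows": [0,0,-1,0,0,0,1,0,0,0,0,0,0,1,0,0,0,0,0,0,0.7,0,0,0,0,0,0,0.4,0,0,0,0,0,0,0.4]
}}

```text
time: 19.9
position: [0.6793, -0.0052, 0.003]
orientation: [[-0.0, -0.169, 0.986], [0.0, 0.986, 0.169], [-1.0, 0.0, -0.0]]
wrist_force: [0.2, -0.2, 1.0]
finger_gap: 0.0258
```

Request:
{"fn": "send_rows", "kwargs": {
  "rows": [0,0,10,0,0,0,0.4,0,0,30,0,0,0,0,0,0,45,0,0,0,-1,0,0,45,0,0,0,-1,0,0,20,0,0,0,-1]
}}

```text
time: 20.4
position: [0.6809, -0.0053, 0.16]
orientation: [[0.008, -0.169, 0.986], [-0.0, 0.986, 0.169], [-1.0, -0.002, 0.008]]
wrist_force: [-0.2, 0.4, 0.1]
finger_gap: 0.0818
```

```bash
python3 w.py w10;python3 - <<'E'
from h import *
im,K,E=cam("scene"); cv2.imwrite("pics/p10.png",cv2.resize(im[180:360,130:340],None,fx=3.8,fy=3.3,interpolation=3)[:,:,::-1])
E
```

```text
20.45 [ 0.6817 -0.0053  0.1623] [[0.012, -0.169, 0.986], [-0.001, 0.986, 0.169], [-1.0, -0.003, 0.011]] 0.08541615907379707 [ -3.6  29.7  56.2   0.   93.5 -13.3] [0.2 0.3 2.6]
```

View pics/w10.png

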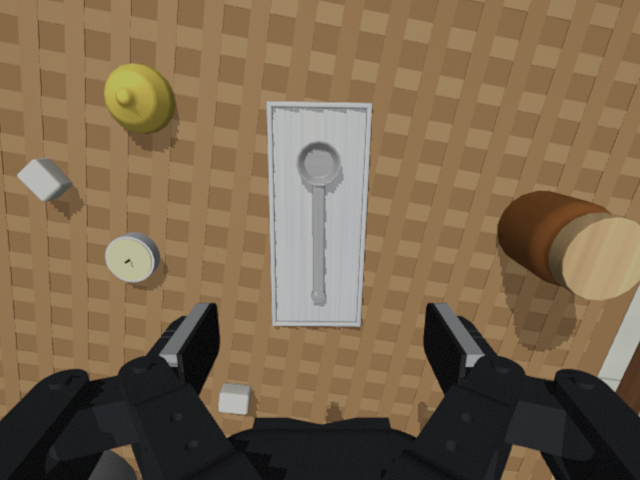

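View pics/p10.png

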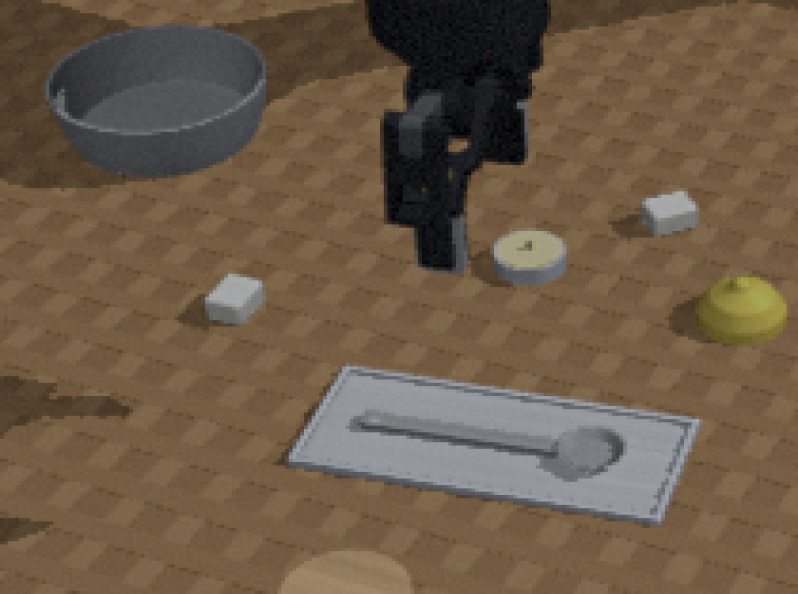

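The spoon lies in the rest, clear of both ends. Next is sugar B, seen at (235,399).

Request:
{"fn": "send_rows", "kwargs": {
  "rows": [-10,-40,0,0,0,0,-1,-10,-45,0,0,0,0,-1,-10,-45,0,0,0,0,-1,-10,-40,0,0,0,0,-1,-10,-12,0,0,0,0,-1]
}}

```text
time: 21.0
position: [0.6277, -0.191, 0.1514]
orientation: [[-0.002, -0.165, 0.986], [-0.0, 0.986, 0.165], [-1.0, 0.0, -0.002]]
wrist_force: [-0.4, 0.6, -0.2]
finger_gap: 0.0856
```

Request:
{"fn": "send_rows", "kwargs": {
  "rows": [0,0,0,0,0,0,-1,0,0,0,0,0,0,-1,0,0,0,0,0,0,-1,0,0,0,0,0,0,-1,0,0,0,0,0,0,-1]
}}

```text
time: 21.5
position: [0.6297, -0.1862, 0.1531]
orientation: [[0.0, -0.171, 0.985], [0.0, 0.985, 0.171], [-1.0, 0.0, 0.0]]
wrist_force: [-0.2, -0.2, -1.1]
finger_gap: 0.0851
```

```bash
python3 w.py w11; cat > sug.py <<'E'
import sys
from meas import *
d=np.load(f"pics/{sys.argv[1]}.npz");im,K,E=d["im"],d["K"],d["E"]; g=np.array([float(sys.argv[2]),float(sys.argv[3])])
s=proj(K,E,[*g,.01])[0]; u,v=s.astype(int); print(s)
hsv=cv2.cvtColor(im,cv2.COLOR_RGB2HSV); win=hsv[v-45:v+45,u-45:u+45]
m=((hsv[:,:,1]<40)&(hsv[:,:,2]>int(sys.argv[4]))).astype(np.uint8); mm,C,S=comp(m,s); print("top comp",S,C)
P=onplane(K,E,contour(mm)[:,0].astype(float),.018)[:,:2]; r=cv2.minAreaRect((P*1e3).astype(np.float32)); print("top rect mm",r, onplane(K,E,C,.018)[0].round(4))
cv2.imwrite(f"pics/{sys.argv[1]}c.png",cv2.resize(np.hstack([im[v-40:v+40,u-40:u+40],np.dstack([mm*255]*3)[v-40:v+40,u-40:u+40]]),None,fx=5,fy=5,interpolation=0)[:,:,::-1])
E
python3 sug.py w11 .630 -.187 170
```

```text
21.55 [ 0.6296 -0.1864  0.1531] [[0.0, -0.17, 0.985], [0.0, 0.985, 0.17], [-1.0, 0.0, 0.0]] 0.08535341856545288 [-19.7  26.2  61.8   0.   91.9 -29.5] [-0.1  0.2  1.5]
[322.8289312  227.26529407]
top comp [304 215  35  29 832] [320.83293269 229.18870192]
top rect mm ((628.3404541015625, -186.88658142089844), (25.87729263305664, 20.466331481933594), 2.48388934135437) [ 0.6283 -0.1867  0.018 ]
```

View pics/w11c.png

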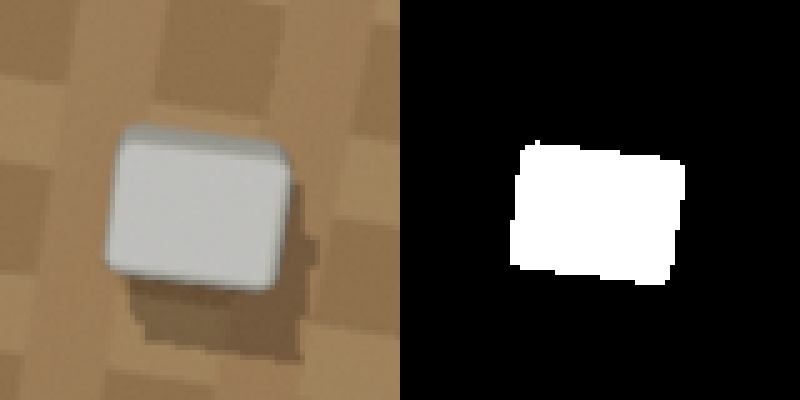

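View pics/w11.png

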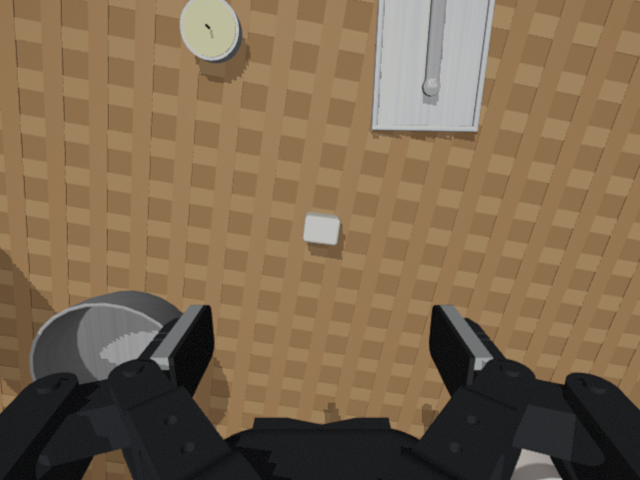

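Sugar B sits at (0.628,-0.187) with yaw 2.5°. I'll align the jaws and grasp it across its 28 mm side.

Request:
{"fn": "send_rows", "kwargs": {
  "rows": [-1.5,0,-45,0,0,-0.127,-1,0,0,-45,0,0,0,-1,0,0,-38,0,0,0,-1,0,0,-16,0,0,0,-0.7,0,0,-4,0,0,0,-0.4],
  "grip_force": 30
}}

```text
time: 22.05
position: [0.6269, -0.1867, 0.0031]
orientation: [[-0.003, -0.043, 0.999], [0.001, 0.999, 0.043], [-1.0, 0.001, -0.003]]
wrist_force: [0.4, -0.3, 1.2]
finger_gap: 0.0607
```

Request:
{"fn": "send_rows", "kwargs": {
  "rows": [0,0,-1,0,0,0,0,0,0,0,0,0,0,0,0,0,0,0,0,0,0.2,0,0,0,0,0,0,1,0,0,0,0,0,0,1]
}}

```text
time: 22.55
position: [0.629, -0.1876, 0.0063]
orientation: [[0.003, -0.043, 0.999], [-0.001, 0.999, 0.043], [-1.0, -0.001, 0.003]]
wrist_force: [-0.4, -0.1, 4.8]
finger_gap: 0.0272
```

Request:
{"fn": "send_rows", "kwargs": {
  "rows": [0,0,0,0,0,0,1,0,0,0,0,0,0,1,0,0,10,0,0,0,1,0,0,25,0,0,0,1,0,0,35,0,0,0,1]
}}

```text
time: 23.05
position: [0.6265, -0.1868, 0.0732]
orientation: [[-0.004, -0.043, 0.999], [0.002, 0.999, 0.043], [-1.0, 0.002, -0.004]]
wrist_force: [1.0, -0.4, 0.3]
finger_gap: 0.0269
```

```bash
python3 w.py w12
```

```text
23.1 [ 0.63   -0.188   0.0823] [[0.008, -0.043, 0.999], [-0.003, 0.999, 0.043], [-1.0, -0.003, 0.008]] 0.027003027698713135 [-19.8  28.9  66.6   0.   84.1 -22.3] [ 1.8 -0.3  6.3]
```

View pics/w12.png

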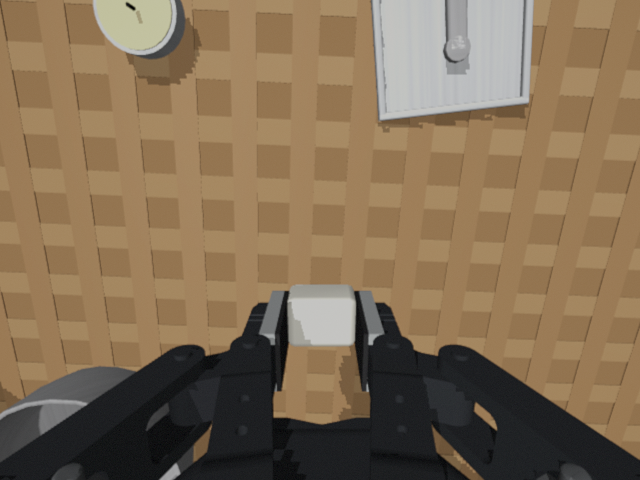

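Request:
{"fn": "send_rows", "kwargs": {
  "rows": [-10,-10,20,0,0,0,1,-30,-30,0,0,0,0,1,-33,-36,0,0,0,0,1,-33,-36,0,0,0,0,1,-25,-33,0,0,0,0,1]
}}

```text
time: 23.6
position: [0.4951, -0.3336, 0.0949]
orientation: [[0.0, -0.043, 0.999], [-0.001, 0.999, 0.043], [-1.0, -0.001, 0.0]]
wrist_force: [1.1, 0.0, -0.6]
finger_gap: 0.0273
```

Request:
{"fn": "send_rows", "kwargs": {
  "rows": [-12,-14,0,0,0,0,1,0,0,0,0,0,0,1,0,0,0,0,0,0,1,0,0,0,0,0,0,1,0,0,0,0,0,0,1]
}}

```text
time: 24.1
position: [0.4856, -0.3452, 0.0942]
orientation: [[0.0, -0.045, 0.999], [0.0, 0.999, 0.045], [-1.0, 0.0, 0.0]]
wrist_force: [-0.2, -0.4, 0.4]
finger_gap: 0.027
```

```bash
python3 w.py w13;python3 - <<'E'
from h import *
im,K,E=cam("side"); cv2.imwrite("pics/p13.png",cv2.resize(im[240:450,240:440],None,fx=3,fy=2.7,interpolation=3)[:,:,::-1])
E
```

```text
24.15 [ 0.4856 -0.3453  0.0941] [[0.0, -0.045, 0.999], [0.0, 0.999, 0.045], [-1.0, 0.0, 0.0]] 0.02699273120488795 [-39.   19.   77.9   0.   83.  -41.5] [0.7 0.  0.2]
```

View pics/p13.png

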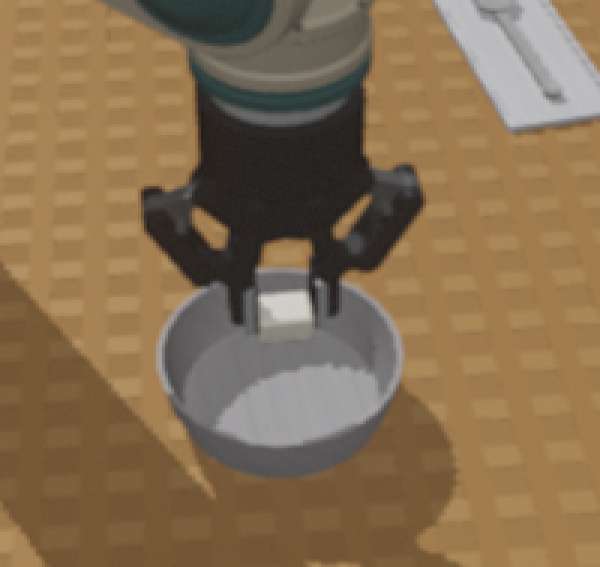

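View pics/w13.png

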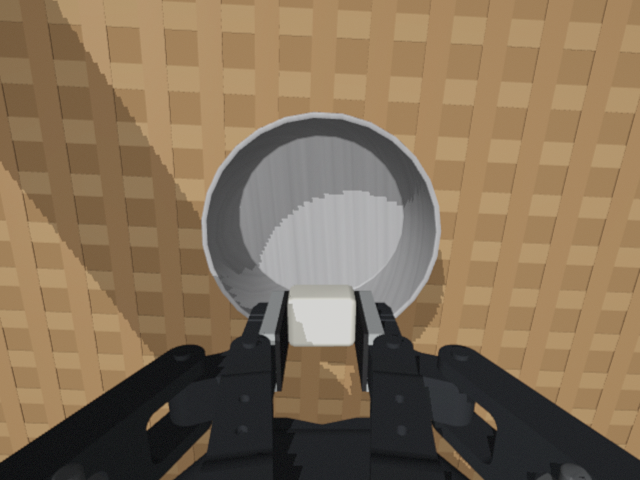

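Request:
{"fn": "send_rows", "kwargs": {
  "rows": [0,0,-25,0,0,0,1,0,0,-25,0,0,0,1,0,0,-15,0,0,0,1,0,0,-5,0,0,0,1,0,0,0,0,0,0,1]
}}

```text
time: 24.7
position: [0.4849, -0.346, 0.0238]
orientation: [[-0.001, -0.043, 0.999], [0.001, 0.999, 0.043], [-1.0, 0.001, -0.001]]
wrist_force: [-0.2, -0.5, -0.2]
finger_gap: 0.0269
```

```bash
python3 w.py w14;python3 - <<'E'
from h import *
im,K,E=cam("side"); cv2.imwrite("pics/p14.png",cv2.resize(im[240:450,240:440],None,fx=3,fy=2.7,interpolation=3)[:,:,::-1])
E
```

```text
24.75 [ 0.4853 -0.3464  0.0248] [[0.001, -0.043, 0.999], [-0.001, 0.999, 0.043], [-1.0, -0.001, 0.001]] 0.02712373526916391 [-39.1  23.4  80.9   0.   75.7 -41.5] [-0.4 -0.5  1. ]
```

View pics/p14.png

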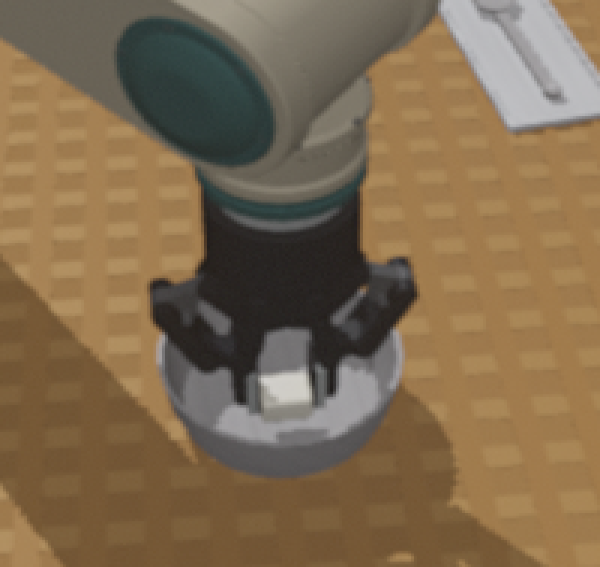

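Request:
{"fn": "send_rows", "kwargs": {
  "rows": [0,0,-4,0,0,0,1,0,0,-4,0,0,0,1,0,0,0,0,0,0,1,0,0,0,0,0,0,0.15,0,0,0,0,0,0,0.15]
}}

```text
time: 25.3
position: [0.4849, -0.3463, 0.0163]
orientation: [[0.0, -0.043, 0.999], [-0.0, 0.999, 0.043], [-1.0, -0.0, 0.0]]
wrist_force: [0.1, 0.5, 0.7]
finger_gap: 0.0365
```

Request:
{"fn": "send_rows", "kwargs": {
  "rows": [0,0,5,0,0,0,0.15,0,0,20,0,0,0,0.15,0,0,40,0,0,0,0.15,0,0,45,0,0,0,-0.5,0,0,35,0,0,0,-1]
}}

```text
time: 25.8
position: [0.4852, -0.3465, 0.1647]
orientation: [[0.002, -0.043, 0.999], [-0.002, 0.999, 0.043], [-1.0, -0.002, 0.002]]
wrist_force: [0.7, 0.1, 0.3]
finger_gap: 0.0643
```

```bash
python3 w.py w15
```

```text
25.85 [ 0.487  -0.3479  0.1716] [[0.01, -0.043, 0.999], [-0.008, 0.999, 0.043], [-1.0, -0.008, 0.01]] 0.07113384781056287 [-39.1  15.6  73.    0.   90.6 -41.5] [ 0.8 -0.5  5. ]
```

View pics/w15.png

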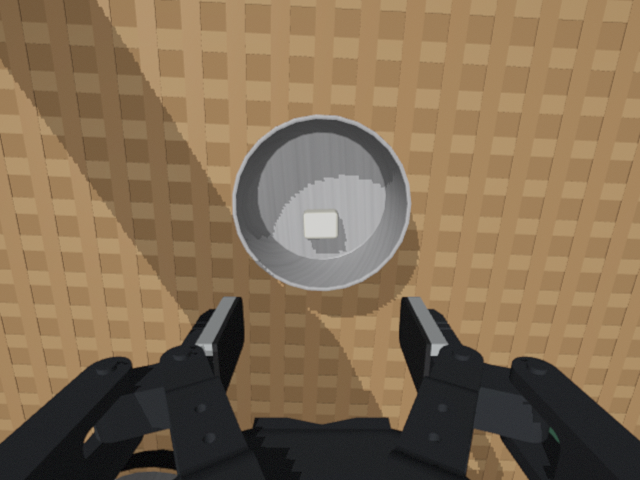

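Lump B rests in the bowl at (320,224). Next is lump A.

Request:
{"fn": "send_rows", "kwargs": {
  "rows": [-3,45,-3,0,0,-0.145,-1,-3,45,-3,0,0,-0.145,-1,-3,45,-3,0,0,-0.145,-1,-3,45,-3,0,0,-0.145,-1,-3,45,0,0,0,-0.145,-1]
}}

```text
time: 26.35
position: [0.4695, -0.1215, 0.1491]
orientation: [[0.0, 0.63, 0.777], [0.0, 0.777, -0.63], [-1.0, 0.0, 0.0]]
wrist_force: [-0.3, -0.6, -0.8]
finger_gap: 0.0852
```

Request:
{"fn": "send_rows", "kwargs": {
  "rows": [-3,45,0,0,0,0,-1,-3,45,0,0,0,0,-1,-3,25,0,0,0,0,-1,0,0,0,0,0,0,-1,0,0,0,0,0,0,-1]
}}

```text
time: 26.85
position: [0.4612, -0.0082, 0.1495]
orientation: [[0.001, 0.624, 0.781], [-0.0, 0.781, -0.624], [-1.0, 0.0, 0.001]]
wrist_force: [-0.2, -0.4, -0.5]
finger_gap: 0.0851
```

Request:
{"fn": "send_rows", "kwargs": {
  "rows": [0,0,0,0,0,0,-1,0,0,0,0,0,0,-1,0,0,0,0,0,0,-1,0,0,0,0,0,0,-1,0,0,0,0,0,0,-1]
}}

```text
time: 27.35
position: [0.4611, -0.0085, 0.1491]
orientation: [[-0.0, 0.626, 0.78], [-0.0, 0.78, -0.626], [-1.0, -0.0, -0.0]]
wrist_force: [-0.2, -0.4, 0.5]
finger_gap: 0.0854
```

```bash
python3 w.py w16;python3 sug.py w16 .461 -.006 165
```

```text
27.4 [ 0.4611 -0.0084  0.1491] [[-0.0, 0.626, 0.78], [-0.0, 0.78, -0.626], [-1.0, -0.0, 0.0]] 0.0857754740066413 [-5.6 -5.1 97.6 -0.  87.4 33.1] [-0.4 -0.4 -0.3]
[320.57953024 223.88219613]
top comp [303 212  35  28 883] [319.77236693 225.46319366]
top rect mm ((460.91363525390625, -5.126737594604492), (20.547121047973633, 26.237268447875977), 47.910072326660156) [ 0.461 -0.005  0.018]
```

View pics/w16c.png

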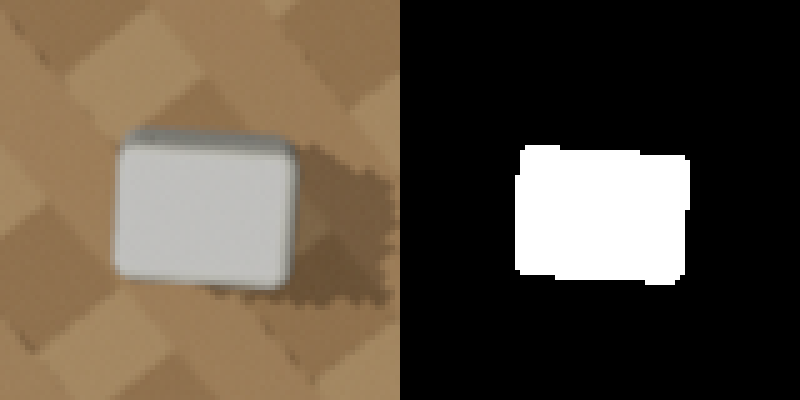

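View pics/w16.png

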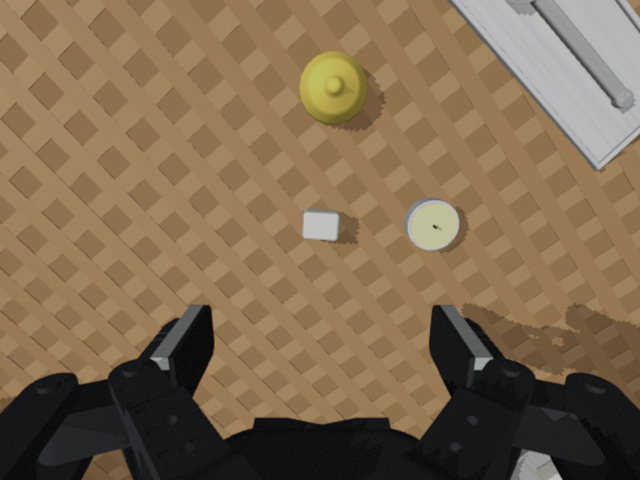

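The wrist view shows lump A at (320,225), with the tea light at (433,226) along the jaw direction. I'll half-close the jaws before descending to keep clear of it.

Request:
{"fn": "send_rows", "kwargs": {
  "rows": [0,3.5,-40,0,0,-0.057,-0.4,0,0,-45,0,0,0,-0.4,0,0,-38,0,0,0,-0.4,0,0,-17,0,0,0,-0.3,0,0,-4,0,0,0,-0.3]
}}

```text
time: 27.9
position: [0.4593, -0.0046, 0.0027]
orientation: [[-0.005, 0.669, 0.744], [0.0, 0.744, -0.669], [-1.0, -0.003, -0.004]]
wrist_force: [-0.0, -0.1, 0.6]
finger_gap: 0.0553
```

Request:
{"fn": "send_rows", "kwargs": {
  "rows": [0,0,0,0,0,0,0,0,0,0,0,0,0,0,0,0,0,0,0,0,0.2,0,0,0,0,0,0,1,0,0,0,0,0,0,1]
}}

```text
time: 28.4
position: [0.4621, -0.0048, 0.0066]
orientation: [[0.003, 0.669, 0.744], [-0.0, 0.744, -0.669], [-1.0, 0.002, 0.002]]
wrist_force: [-0.4, 1.1, 5.9]
finger_gap: 0.0273
```

Request:
{"fn": "send_rows", "kwargs": {
  "rows": [0,0,0,0,0,0,1,0,0,0,0,0,0,1,0,0,10,0,0,0,1,0,0,25,0,0,0,1,0,0,35,0,0,0,1]
}}

```text
time: 28.9
position: [0.4598, -0.0046, 0.0751]
orientation: [[-0.004, 0.669, 0.744], [0.0, 0.744, -0.669], [-1.0, -0.002, -0.003]]
wrist_force: [1.1, 0.0, 0.2]
finger_gap: 0.0273
```

Request:
{"fn": "send_rows", "kwargs": {
  "rows": [3,-10,20,0,0,0.145,1,3,-30,0,0,0,0.145,1,3,-40,0,0,0,0.145,1,3,-40,0,0,0,0.145,1,3,-45,0,0,0,0.145,1]
}}

```text
time: 29.4
position: [0.476, -0.1677, 0.0961]
orientation: [[0.001, 0.012, 1.0], [-0.0, 1.0, -0.012], [-1.0, -0.0, 0.001]]
wrist_force: [1.6, 0.1, 0.0]
finger_gap: 0.027
```

Request:
{"fn": "send_rows", "kwargs": {
  "rows": [3,-45,0,0,0,0.057,1,3,-45,0,0,0,0,1,3,-40,0,0,0,0,1,0,-10,0,0,0,0,1,0,0,0,0,0,0,1]
}}

```text
time: 29.9
position: [0.4846, -0.3076, 0.0954]
orientation: [[-0.0, -0.036, 0.999], [0.0, 0.999, 0.036], [-1.0, 0.0, -0.0]]
wrist_force: [0.0, -0.1, 0.5]
finger_gap: 0.027
```

```bash
python3 w.py w17
```

```text
29.95 [ 0.4848 -0.3062  0.0953] [[-0.0, -0.038, 0.999], [0.001, 0.999, 0.038], [-1.0, 0.001, -0.0]] 0.026900145167672702 [-36.   15.5  82.    0.   82.5 -38.2] [-0.   0.7 -0.2]
```

View pics/w17.png

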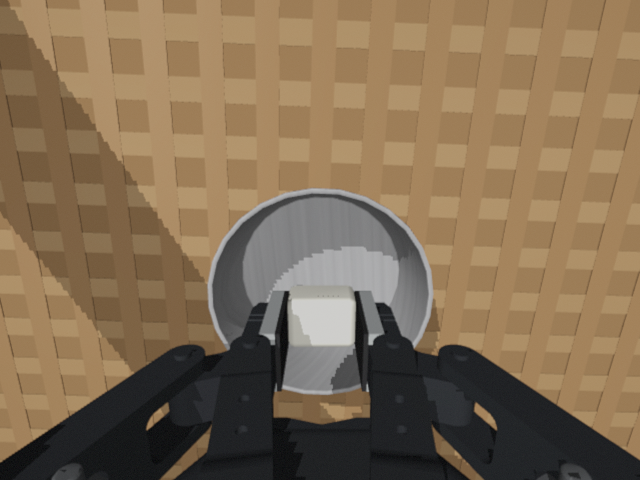

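Request:
{"fn": "send_rows", "kwargs": {
  "rows": [0,0,-25,0,0,0,1,0,0,-25,0,0,0,1,0,0,-18,0,0,0,1,0,0,-7,0,0,0,1,0,0,-4,0,0,0,1]
}}

```text
time: 30.45
position: [0.4851, -0.3052, 0.0161]
orientation: [[-0.0, -0.04, 0.999], [0.001, 0.999, 0.04], [-1.0, 0.001, -0.0]]
wrist_force: [-0.7, -0.1, 0.9]
finger_gap: 0.0275
```

Request:
{"fn": "send_rows", "kwargs": {
  "rows": [0,0,0,0,0,0,1,0,0,0,0,0,0,0.15,0,0,0,0,0,0,0.15,0,0,0,0,0,0,0.15,0,0,5,0,0,0,0.15]
}}

```text
time: 30.95
position: [0.4847, -0.3063, 0.021]
orientation: [[-0.001, -0.038, 0.999], [0.001, 0.999, 0.039], [-1.0, 0.001, -0.001]]
wrist_force: [-0.1, 0.2, -0.4]
finger_gap: 0.0363
```

Request:
{"fn": "send_rows", "kwargs": {
  "rows": [0,0,20,0,0,0,0.15,0,0,40,0,0,0,0.15,0,0,45,0,0,0,0,0,0,35,0,0,0,-1,0,0,0,0,0,0,-1]
}}

```text
time: 31.45
position: [0.4871, -0.3081, 0.1686]
orientation: [[0.01, -0.038, 0.999], [-0.007, 0.999, 0.039], [-1.0, -0.007, 0.009]]
wrist_force: [-0.1, 0.1, 0.7]
finger_gap: 0.0703
```

```bash
python3 w.py w18;python3 - <<'E'
from h import *
for n in("scene","side"):
    im,K,E=cam(n); cv2.imwrite(f"pics/p18{n}.png",im[:,:,::-1])
E
```

```text
31.5 [ 0.4862 -0.3074  0.1651] [[0.006, -0.039, 0.999], [-0.004, 0.999, 0.039], [-1.0, -0.004, 0.005]] 0.07669292332993438 [-36.   12.4  77.5   0.   89.7 -38.2] [-0.8  1.4  0.1]
```

View pics/w18.png

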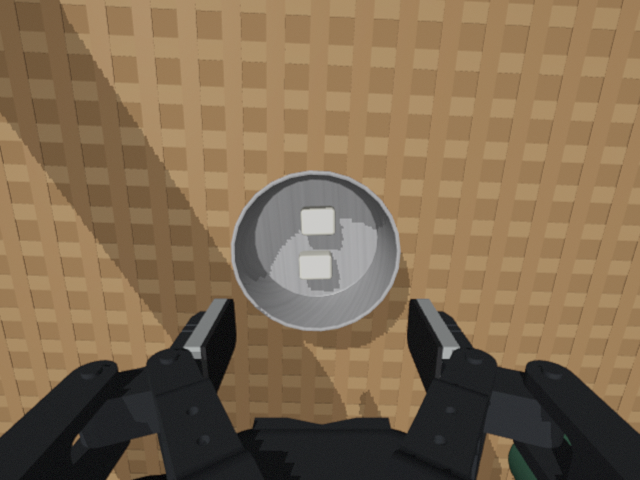

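View pics/p18scene.png

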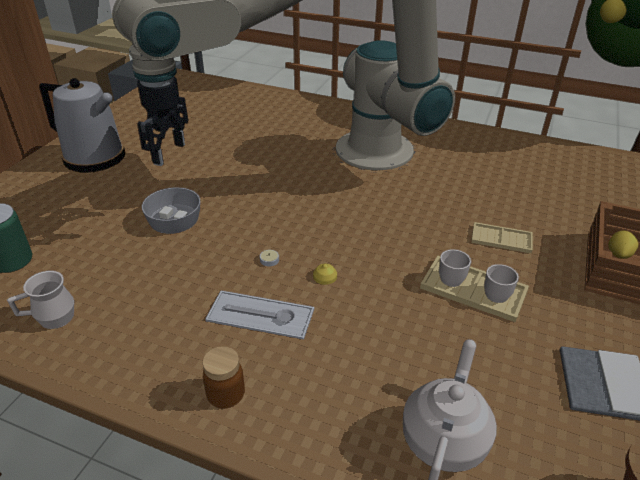

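View pics/p18side.png

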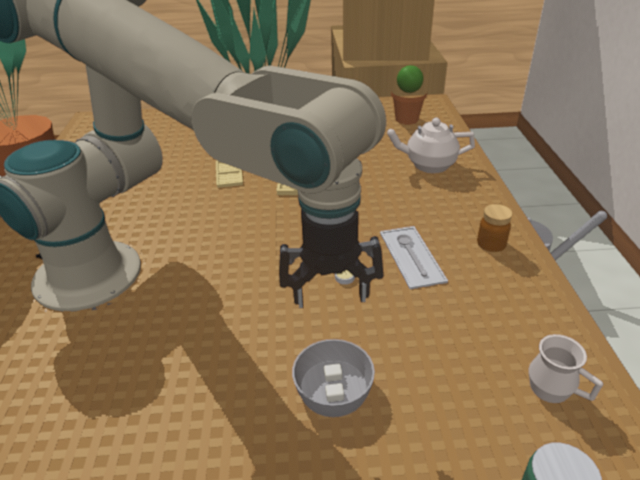

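Both lumps are in the bowl, at (318,221) and (315,266) in the wrist view. The cups, spoon and bystanders look right. I'll let the arm settle and check the numbers.

Request:
{"fn": "send_rows", "kwargs": {
  "rows": [0,0,0,0,0,0,-1,0,0,0,0,0,0,-1,0,0,0,0,0,0,-1,0,0,0,0,0,0,-1,0,0,0,0,0,0,-1]
}}

```text
time: 32.1
position: [0.4849, -0.3065, 0.1609]
orientation: [[-0.0, -0.039, 0.999], [0.0, 0.999, 0.039], [-1.0, 0.0, -0.0]]
wrist_force: [-0.1, 0.7, -0.5]
finger_gap: 0.0856
```

```bash
python3 - <<'E'
from meas import *
im,K,E=cam("scene"); m=whitemask(im)
o=np.array([.4524,.354]); y=np.array([.118,.993]); x=np.array([.993,-.118])
for s in((454,268),(501,284)):
    mm,C,S=comp(m,s); c=contour(mm)[:,0].astype(float); up=c[c[:,1]<c[:,1].min()+.2*np.ptp(c[:,1])]
    P=onplane(K,E,up,.061)[:,:2]; f=least_squares(lambda q:np.hypot(*(P-q).T)-.03,P.mean(0)); d=f.x-o; print("cup",S,f.x.round(4),"tray x,y",(d@x).round(4),(d@y).round(4),abs(f.fun).max().round(4))
d=np.load("pics/w10.npz");a=onplane(d["K"],d["E"],[(318,305),(319,141)],.01)[:,:2]; v=a[1]-a[0]; L=np.linalg.norm(v)
org=a[0]+v/L*.074; r=np.array([.680,-.0055]); ry=np.array([-.153,.988]); rx=np.array([.988,.153]); print("spoon",L,org,(org-r)@rx,(org-r)@ry,"ang",np.degrees(np.arccos(v@ry/L)))
for n,u in(("lemon",(325,273)),("tea",(269,258))): print(n,onplane(K,E,u,.012)[0,:2].round(3))
d0=cv2.imread("pics/scene0.png")[:,:,::-1].astype(int); print("bystander image diff",abs(d0[262:286,312:340]-im[262:286,312:340]).mean(),abs(d0[248:268,257:281]-im[248:268,257:281]).mean())
E
```

```text
cup [440 249  31  38 898] [0.4491 0.3089] tray x,y 0.002 -0.0452 0.0018
cup [486 264  33  39 957] [0.4593 0.4006] tray x,y 0.0013 0.0471 0.0017
spoon 0.1389610749729159 [ 0.67870074 -0.00513519] -0.0012278516442966539 0.0005592203206952499 ang 1.2907733284890859
lemon [0.535 0.069]
tea [ 0.536 -0.056]
bystander image diff 4.2624007936507935 2.178472222222222
```

```bash
python3 -c "
from workcell import workorder
print(workorder.close_job())"
```

```text
the job is handed in; nothing more can be done
None
```

The job is handed in at about 32 s of the 128 s allowed. The hand-in gives no verdict, so what follows is from my own last checks.

- **Cups:** One stands upright in each bay of the larger tray, within about 2 mm of the bay centres. The highest wrist force I read while setting them down was 13 N.
- **Spoon:** It lies in the rest about 1 mm from its centre and about 1° from its length. It looked flat in the pictures, but I did not measure its height there.
- **Sugar lumps:** Both are on the floor of the steel bowl, seen from the wrist, scene and side cameras. I released them a few millimetres above the bowl floor.
- **Lemon and tea light:** I compared their patches of the scene picture before and after, and found only small brightness changes, so neither appears to have moved. I also saw no movement in the views taken along the way.

No check failed. The fixed cameras and the wrist camera disagreed by 1 to 4 mm on positions, which is well inside the tolerances.

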